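Sort the aluminium offcuts into the stock trays and the scrap pan

TASK

Clear the aluminium offcuts from the bench. Lay each of the three long lengths flat inside the blue tray that already holds stock of the same section (angle with angle, channel with channel, box section with box section); the two short stubs are too short to hold in the vice, so whatever their section they go in the round scrap pan.

Things in the scene. Friction and masses are not known exactly. Their poses are not given: they have to be found in the camera images.
- angle: Long aluminium angle (L) offcut, 110 mm long, 40 mm wide, 40 mm tall, 8 mm thick: one leg flat on the bench, the other standing along its -y edge (the standing leg's middle plane is at y = -16 mm, its top at z = 40 mm). Pinch it by the standing leg, one finger above the flat leg. Origin: centre of its underside as it lies at the start, x along its length, z up. About 171 g.
- channel: Long aluminium channel (U) offcut, 110 mm long, 50 mm wide, 20 mm tall, walls 5 mm, lying with its open side up. Easily gripped across its 50 mm width. Origin: centre of its underside as it lies at the start, x along its length, z up. About 119 g.
- box_section: Long aluminium box-section (square tube) offcut, 110 mm long, 30 mm wide, 30 mm tall, wall 3 mm. Gripped across its 30 mm width. Origin: centre of its underside as it lies at the start, x along its length, z up. About 96 g.
- angle_stub: Short stub of the same aluminium angle, only 45 mm long (40 mm wide, 40 mm tall, 8 mm thick), standing leg along its -y edge with its middle plane at y = -16 mm. Origin: centre of its underside as it lies at the start, x along its length, z up. About 70 g.
- box_stub: Short stub of the same aluminium box section, only 45 mm long along x (30 mm wide, 30 mm tall, wall 3 mm). Origin: centre of its underside as it lies at the start, x along its length, z up. About 40 g.
- angle_tray: Open blue steel tray, fixed, 148 (x) x 168 (y) x 45 mm high, walls and floor 4 mm. It holds one loose 120 mm length of angle, lying along x by the +y wall, from about y = +36 mm to the wall, 40 mm tall; the rest of its floor is free. The three trays look alike but for their stock. Origin: centre of the underside; x, y along the sides, z up.
- channel_tray: Open blue steel tray, fixed, 148 (x) x 168 (y) x 45 mm high, walls and floor 4 mm. It holds one loose 120 mm length of channel (open side up), lying along x by the +y wall, from about y = +27 mm to the wall, 20 mm tall; the rest of its floor is free. The three trays look alike but for their stock. Origin: centre of the underside; x, y along the sides, z up.
- box_tray: Open blue steel tray, fixed, 148 (x) x 168 (y) x 45 mm high, walls and floor 4 mm. It holds one loose 120 mm length of box section, lying along x by the +y wall, from about y = +45 mm to the wall, 30 mm tall; the rest of its floor is free. The three trays look alike but for their stock. Origin: centre of the underside; x, y along the sides, z up.
- scrap_pan: Round open scrap pan of bare steel, fixed to the bench, 160 mm across at the rim, about 134 mm inside at the floor, 50 mm high, floor 3 mm thick; three thin scraps, 3 mm thick and up to 35 mm long, lie fixed on its floor. Origin: centre of its underside, z up.

How it is judged:
By the outcome, as a careful person would: the job done as asked, in the order asked, and still so for the second after the job is handed in, with the robot touching nothing.
It also fails if it takes over 136 s, if anything falls off the work surface, if the arm or the gripper's body presses on something with over 40 N, if the wrist force passes 120 N, or if a joint passes its speed limit or range.

ROBOT

A 6-joint arm with a two-finger parallel gripper is mounted at the origin on the work surface. World frame = base frame: x ahead of the robot, y to its left, z up, the work surface at z = 0. Lengths are in m, angles in rad, forces in N, time in s.
With the tool pointing down it reaches from about 0.375 to 0.925 m from the base axis. Payload 5.7 kg.
Tool frame: the origin (TCP) lies at the very end of the fingers, on their centre line; the grasp point (between the pads) lies bot.hold_point_z behind it (bot.hold_point_z is the distance from the TCP to the grasp point, in m); z points along the fingers, y is the line along which they close (so a half turn about z gives the same grasp; the last joint's range is limited). The gripper opens to 88 mm and grips with 3 to 60 N. Pads are 20 mm wide; open, the fingers measure 115 mm over their backs; the gripper's body (75 mm by 178 mm) begins 61 mm behind the grasp point.
Start: joints at [-1.427, 0.359, 1.51, -0, 1.272, -0.115], TCP at [0.154, -0.58, 0.192] pointing down, gripper open.
Joint ranges: [-2.97, 2.97], [-1.01, 2.36], [0.21, 2.38], [-0.96, 4.11], [0.2, 2.71], [-2.98, 2.98]. Speed limits (rad/s): [2.39, 2.39, 3.14, 3.14, 3.14, 3.14].

INTERFACE

Orientations are given as a rotation vector (axis times angle).
In Python, from plant import bot gives the robot as it stands. The module is installed in compiled form; this text tells all that it offers.
- The arm moves only by the tool step_arm, never from a script. Its arguments are lists of equal length, an entry for each row: "xyz": the shift along the tool's x, y, z in mm, a list of three; "rotation": the turn, a rotation vector about the tool's x, y, z in rad, a list of three; "hand": the opening, from 0 (shut) to 1 (fully open). In form: {"xyz": [[tx, ty, tz], ...], "rotation": [[rx, ry, rz], ...], "hand": [hand, ...]}. A call has 1 to 10 rows; each row is the pose to reach, as a shift and turn from the pose commanded when the call began, along the tool's axes at that moment; what a row does not reach only later rows make up. A row lasts 1/12 s, in which the tool goes at most 41.7 mm and 7.16 degrees, less where a joint would pass 70% of its speed; a pose out of reach is approached as far as the arm can. A call with a gripper value outside its range is refused whole. The fingers move at their own pace and stop on an object; "squeeze" is the grip in N (left out, the last holds). Time passes only in rows, so rows that repeat a pose let the fingers close. It gives the time, the measured TCP pose, the force and the opening at its end, in the units of the state.
- bot.observe(): the state, without advancing time (a new reading comes with each control period).
- bot.read_camera(name): name is "scene" or "side" or "wrist"; returns the picture (420x560x3 uint8, blue, green, red); there is no depth.
- bot.get_calibration(name): a dict with "fx", "fy", "cx", "cy" (pixels), "rvec" (rotation vector, rad) and "tvec" (3), from world to camera coordinates, as OpenCV has them. Camera axes: x right, y down, z forward; pixel columns grow to the right and rows downward; lengths in m; the calibration is good to about 2 mm. A picture is of the moment at which its call begins: read the wrist's pose just before it. get_calibration takes no time and is no camera call; for the wrist camera it gives the pose at the moment of the call.
- bot.finish_job(): hands the job in, once; it reports no verdict.
The state is a dict: "time_s": time; "joints": joint angles; "joint_vel": joint speeds; "effort": joint torques, N m; "eef_pos": TCP position; "tool_rot": TCP orientation; "ft_force": force on the tool from outside, world axes, zero at the start; "wrist_torque": the same for the moment, N m; "width": opening from 0.0 (shut) to 1.0 (fully open).
Only numpy, scipy, OpenCV 4.12 (cv2) and the standard library are available. Lean on these libraries where they do the work, as an engineer would, in place of code of your own. Each camera call takes 0.05 s, during which the arm holds its last target. There are 200 camera calls.

## Working session

There is one attempt and no reset: what is moved stays moved. The work goes in short steps, Python scripts to look and compute and a tool call to move; the robot and the scene stay as the last step left them, time stands still between calls to the robot, and variables do not carry over. Pictures are saved under pics/ and viewed, on a budget of 14 in all, crops included, one or two more only if the job needs it, and the job is handed in when it is done.

Besides the shell and the picture viewer there is one more tool, called after "Call:" by a JSON object that holds its "api" and its "payload", one argument or row to a line. step_arm: Moves the arm, as the interface text tells. Its arguments: {"type":"object","properties":{"xyz":{"type":"array","items":{"type":"array","items":{"type":"number"}}},"rotation":{"type":"array","items":{"type":"array","items":{"type":"number"}}},"hand":{"type":"array","items":{"type":"number"}},"squeeze":{"type":"number"}},"required":["xyz","rotation","hand"]}

```bash
mkdir -p pics; ls; python3 - <<'E'
from plant import bot
import cv2,numpy as np
s=bot.observe();print(s, bot.hold_point_z)
for n in("scene","side"):
    c=bot.get_calibration(n);print(n,c)
    cv2.imwrite(f"pics/{n}0.png",bot.read_camera(n))
E
```

```text
pics
{'time_s': 0.0, 'joints': array([-1.42710418e+00,  3.59499351e-01,  1.51139912e+00, -9.22238229e-06,
        1.27250217e+00, -1.15058167e-01]), 'joint_vel': array([ 5.40135799e-05, -4.95308533e-04,  6.57509785e-04, -2.99366889e-04,
       -3.00136974e-04, -5.63358814e-04]), 'effort': array([-1.72658747e-03, -5.15382814e+01, -2.70726353e+01,  6.73010177e-02,
        3.47560120e-02, -1.28423690e-04]), 'eef_pos': array([ 0.15343151, -0.5792943 ,  0.19072569]), 'tool_rot': array([-3.11354431e+00, -4.05082163e-01,  5.44686526e-05]), 'ft_force': array([0.41161146, 0.45317972, 0.24005493]), 'wrist_torque': array([-0.03559449,  0.0388667 , -0.02687415]), 'width': 0.9962878209610881} 0.0187
scene {'fx': 509.33334688676274, 'fy': 509.33334688676274, 'cx': 272.5611141091598, 'cy': 207.25219880893283, 'rvec': array([ 1.34120219,  2.28910632, -0.83361264]), 'tvec': array([ 0.27433192, -0.35444608,  1.52056908])}
side {'fx': 474.2088436070987, 'fy': 474.2088436070987, 'cx': 286.8592300579185, 'cy': 198.62048417365074, 'rvec': array([ 2.13115729, -0.00976189,  0.02113482]), 'tvec': array([-0.56321297,  0.03290009,  1.16361949])}
```

View pics/scene0.png

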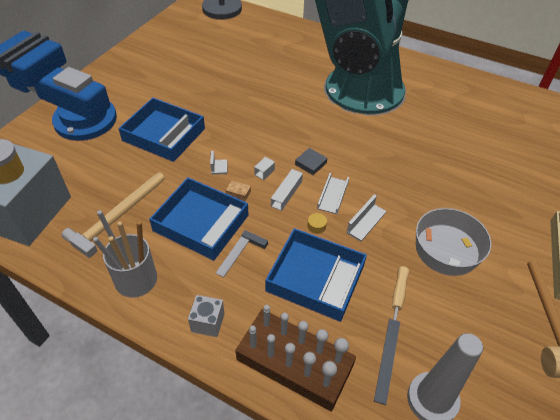

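View pics/side0.png

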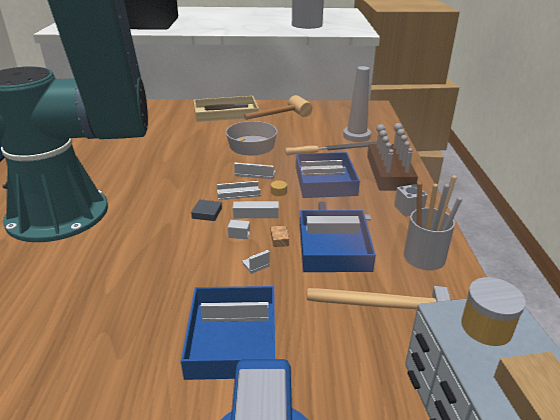

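Scene: trays at about (162,128), (200,218) and (316,273); stubs at (218,163) and (264,167); box at (287,188), channel at (333,193), angle at (367,215); pan at (452,240). I'll enlarge both views to read corners.

```bash
python3 - <<'E'
import cv2,numpy as np
a=cv2.imread("pics/scene0.png")[90:320,110:500]
cv2.imwrite("pics/c1.png",cv2.resize(a,None,fx=2,fy=2,interpolation=cv2.INTER_CUBIC))
a=cv2.imread("pics/side0.png")[110:390,170:390]
cv2.imwrite("pics/c2.png",cv2.resize(a,None,fx=2.1,fy=2.1,interpolation=cv2.INTER_CUBIC))
E
```

```text
(no output)
```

View pics/c1.png

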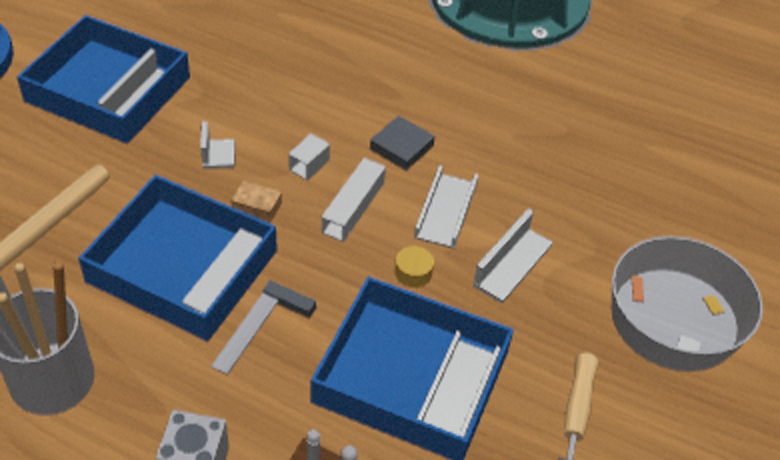

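View pics/c2.png

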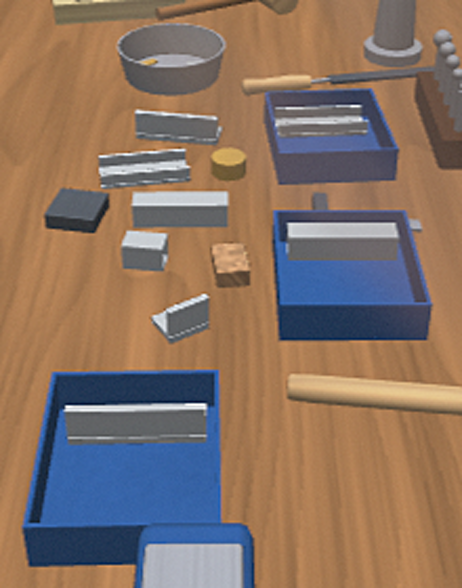

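```bash
cat > h.py <<'E'
from plant import bot
import cv2,numpy as np
from scipy.spatial.transform import Rotation as R
def ray(n,uv,z,c=None):
    c=c or bot.get_calibration(n); r=R.from_rotvec(c["rvec"]).as_matrix(); o=-r.T@c["tvec"]
    uv=np.atleast_2d(uv); d=np.c_[(uv[:,0]-c["cx"])/c["fx"],(uv[:,1]-c["cy"])/c["fy"],np.ones(len(uv))]@r
    return o+d*((z-o[2])/d[:,2])[:,None]
def proj(n,p,c=None):
    c=c or bot.get_calibration(n)
    K=np.array([[c["fx"],0,c["cx"]],[0,c["fy"],c["cy"]],[0,0,1]])
    return cv2.projectPoints(np.float64(p).reshape(-1,3),c["rvec"],c["tvec"],K,None)[0][:,0]
def down(yaw): # tool y (closing line) at angle yaw from world x... closing dir = (cos,sin)
    y=np.array([np.cos(yaw),np.sin(yaw),0]);z=np.array([0,0,-1.]);return R.from_matrix(np.c_[np.cross(y,z),y,z])
def go(p,closedeg=None):
    """shift (mm) and turn from the measured pose to TCP p, closing line at closedeg"""
    s=bot.observe();T=R.from_rotvec(s["tool_rot"])
    d=T.inv().apply(np.array(p)-s["eef_pos"])*1000
    if closedeg is None: t=np.zeros(3)
    else:
        t=min([(T.inv()*down(np.radians(closedeg+k))).as_rotvec() for k in(0,180)],key=np.linalg.norm)
    print("go",np.round(d,1),np.round(t,3))
    return d,t
def st():
    s=bot.observe();T=R.from_rotvec(s["tool_rot"]).as_matrix();
    print("t%.2f tcp"%s["time_s"],np.round(s["eef_pos"],4),"closedeg %.1f"%np.degrees(np.arctan2(T[1,1],T[0,1])),"w%.3f"%s["width"],"j6 %.2f"%s["joints"][5],"F",np.round(s["ft_force"],1))
E
python3 - <<'E'
from h import *
st();np.set_printoptions(precision=3,suppress=True)
def P(name,pts,z):
    for q in zip(pts): pass
    uv=np.array(pts)/2+[110,90]; w=ray("scene",uv,z)[:,:2]; print(name,w.tolist() if 0 else np.round(w,3).tolist(),"mean",w.mean(0))
P("angtray",[(86,16),(189,67),(125,125),(18,78)],.045)
P("boxtray",[(155,178),(276,228),(205,324),(81,258)],.045)
P("chtray",[(369,280),(512,330),(466,445),(313,383)],.045)
P("box top",[(366,159),(385,166),(344,226),(323,212)],.03)
P("chan top",[(440,167),(478,176),(454,241),(416,233)],.02)
P("angle leg top",[(530,211),(477,274)],.04);P("angle flat edge",[(551,241),(502,298)],.008)
P("boxstub top",[(310,135),(329,144),(307,160),(289,152)],.03)
P("angstub legtop",[(203,123),(207,123)],.04);P("angstub flat",[(233,139),(235,165),(204,166)],.004)
P("pan rim",[(612,295),(761,300),(680,237)],.05)
c=bot.get_calibration("wrist");r=R.from_rotvec(c["rvec"]).as_matrix();print("wrist cam",-r.T@c["tvec"],r[2],c["fx"])
E
```

```text
t0.10 tcp [ 0.1535 -0.5793  0.1908] closedeg -75.2 w1.001 j6 -0.12 F [ 0.2 -0.2 -0.2]
angtray [[0.392, -0.475], [0.411, -0.291], [0.542, -0.298], [0.539, -0.471]] mean [ 0.471 -0.384]
boxtray [[0.599, -0.213], [0.595, -0.048], [0.747, -0.045], [0.739, -0.214]] mean [ 0.67 -0.13]
chtray [[0.609, 0.079], [0.594, 0.241], [0.742, 0.254], [0.754, 0.09]] mean [0.675 0.166]
box top [[0.433, -0.016], [0.432, 0.01], [0.542, 0.012], [0.535, -0.02]] mean [ 0.486 -0.004]
chan top [[0.391, 0.066], [0.382, 0.113], [0.492, 0.131], [0.503, 0.087]] mean [0.442 0.099]
angle leg top [[0.423, 0.194], [0.539, 0.178]] mean [0.481 0.186]
angle flat edge [[0.425, 0.227], [0.532, 0.209]] mean [0.479 0.218]
boxstub top [[0.43, -0.097], [0.432, -0.068], [0.47, -0.078], [0.469, -0.105]] mean [ 0.451 -0.087]
angstub legtop [[0.487, -0.219], [0.485, -0.215]] mean [ 0.486 -0.217]
angstub flat [[0.462, -0.193], [0.501, -0.166], [0.521, -0.199]] mean [ 0.495 -0.186]
pan rim [[0.502, 0.318], [0.429, 0.46], [0.385, 0.359]] mean [0.438 0.379]
wrist cam [ 0.217 -0.563  0.384] [-0.235 -0.059 -0.97 ] 298.0025873277899
```

```bash
python3 - <<'E'
from h import *
go([.45,-.25,.27],90); go([.45,.06,.27],90)
E
```

```text
go [ 371.  -242.6  -78.7] [-0.002  0.     0.259]
go [ 450.3 -542.3  -78.2] [-0.002  0.     0.259]
```

Call:
{"api": "step_arm", "payload": {
  "xyz": [
    [371,-243,-79],
    [371,-243,-79],
    [371,-243,-79],
    [371,-243,-79],
    [371,-243,-79],
    [371,-243,-79],
    [371,-243,-79],
    [371,-243,-79],
    [371,-243,-79],
    [371,-243,-79]
  ],
  "rotation": [
    [0,0,0.26],
    [0,0,0.26],
    [0,0,0.26],
    [0,0,0.26],
    [0,0,0.26],
    [0,0,0.26],
    [0,0,0.26],
    [0,0,0.26],
    [0,0,0.26],
    [0,0,0.26]
  ],
  "hand": [1,1,1,1,1,1,1,1,1,1]
}}

```text
time_s: 0.93
eef_pos: [0.4283, -0.2731, 0.2648]
tool_rot: [-3.141, 0.002, 0.001]
ft_force: [0.8, -1.3, 0.1]
width: 1.003
```

```bash
python3 - <<'E'
from h import *
st();go([.45,.09,.27],90)
E
```

```text
t0.93 tcp [ 0.4283 -0.2731  0.2648] closedeg -90.1 w1.003 j6 0.87 F [ 0.8 -1.3  0.1]
go [  21.2 -363.2   -5.1] [-0.     0.    -0.001]
```

Call:
{"api": "step_arm", "payload": {
  "xyz": [
    [10,-350,-5],
    [10,-350,-5],
    [10,-350,-5],
    [10,-350,-5],
    [10,-350,-5],
    [10,-350,-5],
    [10,-350,-5],
    [10,-350,-5],
    [10,-350,-5],
    [10,-350,-5]
  ],
  "rotation": [
    [0,0,0],
    [0,0,0],
    [0,0,0],
    [0,0,0],
    [0,0,0],
    [0,0,0],
    [0,0,0],
    [0,0,0],
    [0,0,0],
    [0,0,0]
  ],
  "hand": [1,1,1,1,1,1,1,1,1,1]
}}

```text
time_s: 1.77
eef_pos: [0.4374, 0.0783, 0.2695]
tool_rot: [-3.14, -0.005, 0.001]
ft_force: [-0.2, 0.0, 0.2]
width: 0.999
```

```bash
python3 - <<'E'
from h import *
st();c=bot.get_calibration("wrist");im=bot.read_camera("wrist");np.save("w1.npy",[c],allow_pickle=True)
cv2.imwrite("pics/w1.png",im);cv2.imwrite("pics/w1b.png",cv2.resize(im,(784,588),interpolation=cv2.INTER_CUBIC));st()
E
```

```text
t1.77 tcp [0.4374 0.0783 0.2695] closedeg -89.8 w0.999 j6 1.59 F [-0.2  0.   0.2]
t1.82 tcp [0.4375 0.0763 0.2693] closedeg -89.8 w1.001 j6 1.58 F [-0.2  0.4  1.4]
```

View pics/w1b.png

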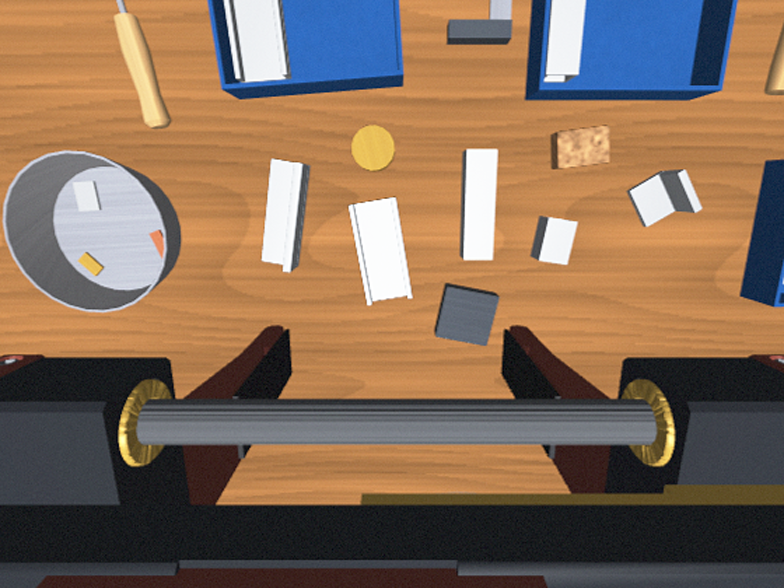

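The wrist view shows (784 px scale) the angle at (285,215), channel at (380,250), box at (480,205), box stub at (555,240), angle stub at (663,197), pan at (92,230). The blue lip lines of two trays are at the top.

```bash
python3 - <<'E'
from h import *
np.set_printoptions(precision=3,suppress=True)
c=np.load("w1.npy",allow_pickle=True)[0];im=cv2.imread("pics/w1.png");g=im.astype(int)
for v in(122,150,180): print(v,[(u,int(g[v,u].mean())) for u in range(186,226)])
hsv=cv2.cvtColor(im,cv2.COLOR_BGR2HSV)
m=((hsv[...,1]<60)&(hsv[...,2]>60)).astype(np.uint8)*255;m[230:]=0
for k in cv2.findContours(m,0,2)[0]:
    if 300<cv2.contourArea(k)<6000:
        b=cv2.boxPoints(cv2.minAreaRect(k));zz=.03
        print(cv2.contourArea(k),b.round(0).tolist()); 
        for z in (.0,.02,.03): 
            w=ray("wrist",b,z,c)[:,:2];print("  ",z,w.mean(0),"sides",np.linalg.norm(w[1]-w[0]),np.linalg.norm(w[2]-w[1]),"ang",np.degrees(np.arctan2(*(w[1]-w[0])[::-1])),np.degrees(np.arctan2(*(w[2]-w[1])[::-1])))
E
```

```text
122 [(186, 122), (187, 123), (188, 122), (189, 125), (190, 118), (191, 121), (192, 133), (193, 240), (194, 248), (195, 245), (196, 246), (197, 245), (198, 246), (199, 245), (200, 246), (201, 246), (202, 246), (203, 247), (204, 246), (205, 247), (206, 247), (207, 247), (208, 249), (209, 238), (210, 242), (211, 247), (212, 248), (213, 250), (214, 255), (215, 192), (216, 74), (217, 83), (218, 83), (219, 108), (220, 95), (221, 115), (222, 128), (223, 130), (224, 128), (225, 129)]
150 [(186, 142), (187, 141), (188, 136), (189, 125), (190, 233), (191, 249), (192, 247), (193, 246), (194, 246), (195, 246), (196, 247), (197, 247), (198, 247), (199, 247), (200, 246), (201, 247), (202, 247), (203, 248), (204, 248), (205, 249), (206, 235), (207, 241), (208, 247), (209, 249), (210, 252), (211, 254), (212, 175), (213, 72), (214, 82), (215, 84), (216, 100), (217, 96), (218, 124), (219, 136), (220, 133), (221, 134), (222, 132), (223, 133), (224, 129), (225, 130)]
180 [(186, 127), (187, 224), (188, 248), (189, 247), (190, 247), (191, 246), (192, 247), (193, 246), (194, 247), (195, 247), (196, 248), (
[... 3274 characters left out ...]
158098328970116 0.03539263731804677 ang -89.73967416999862 -175.84791879103312
   0.02 [0.656 0.002] sides 0.05851183480070281 0.033861225324165765 ang -89.73967416999858 -175.84791879103312
   0.03 [0.652 0.004] sides 0.05718870303656916 0.03309551932722521 ang -89.73967416999848 -175.8479187910331
2249.5 [[159.0, 0.0], [200.0, -5.0], [207.0, 55.0], [167.0, 61.0]]
   0.0 [0.645 0.219] sides 0.056419314490820806 0.07523203807370969 ang -83.55664857827203 -175.36331671790137
   0.02 [0.638 0.213] sides 0.05397809446753272 0.07197680607743662 ang -83.55664857827206 -175.36331671790137
   0.03 [0.635 0.21 ] sides 0.05275748445588869 0.07034919007930024 ang -83.55664857827202 -175.36331671790137
```

```bash
python3 - <<'E'
from h import *
np.set_printoptions(precision=4,suppress=True)
c=np.load("w1.npy",allow_pickle=True)[0]
w=ray("wrist",[(212.2,122),(209,150),(205.6,180),(212.5,116),(204.3,193)],.04,c);print(w,np.degrees(np.arctan2(*(w[2]-w[0])[1::-1])))
w=ray("wrist",[(200,116),(189,188)],.008,c);print(w)
p=(w[0]+w[1])/2
w=ray("wrist",[(212.5,116),(204.3,193)],.04,c).mean(0)
go([w[0],w[1],.10],82)
E
```

```text
[[0.5183 0.1758 0.04  ]
 [0.4808 0.1822 0.04  ]
 [0.4387 0.1894 0.04  ]
 [0.5261 0.175  0.04  ]
 [0.4198 0.1923 0.04  ]] 170.33371539904184
[[0.5278 0.2006 0.008 ]
 [0.4212 0.2242 0.008 ]]
go [  35.8 -107.3  169.3] [0.    0.001 0.142]
```

Call:
{"api": "step_arm", "payload": {
  "xyz": [
    [36,-107,169],
    [36,-107,169],
    [36,-107,169],
    [36,-107,169],
    [36,-107,169],
    [36,-107,169],
    [36,-107,169]
  ],
  "rotation": [
    [0,0,0.17],
    [0,0,0.17],
    [0,0,0.17],
    [0,0,0.17],
    [0,0,0.17],
    [0,0,0.17],
    [0,0,0.17]
  ],
  "hand": [0.5,0.5,0.5,0.5,0.5,0.5,0.5]
}}

```text
time_s: 2.4
eef_pos: [0.4728, 0.1805, 0.099]
tool_rot: [3.128, -0.268, -0.007]
ft_force: [0.5, -0.1, 0.4]
width: 0.524
```

```bash
python3 - <<'E'
from h import *
st();c=bot.get_calibration("wrist");im=bot.read_camera("wrist");cv2.imwrite("pics/w2.png",im);np.save("w2.npy",[c],allow_pickle=True)
go([.473,.1836,.015],80.3)
E
```

```text
t2.40 tcp [0.4728 0.1805 0.099 ] closedeg -99.8 w0.524 j6 1.97 F [ 0.5 -0.1  0.4]
go [-1.4 -3.1 85.6] [ 0.001  0.001 -0.002]
```

View pics/w2.png

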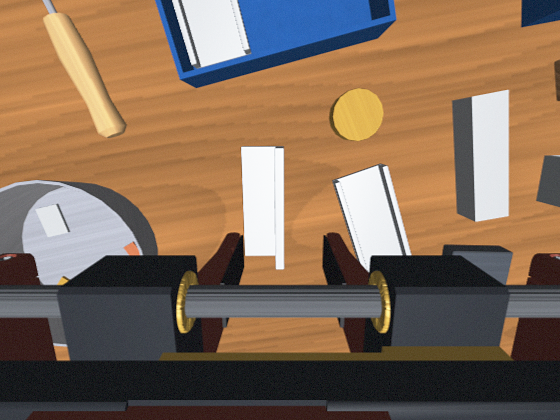

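The close view has the angle's leg at u≈280, between the fingers (225–345), with its axis vertical. I'll check the leg's ends, then descend.

```bash
python3 - <<'E'
from h import *
c=np.load("w2.npy",allow_pickle=True)[0]
w=ray("wrist",[(279.5,147),(280,269)],.04,c);print(w.round(4),w.mean(0),np.linalg.norm(w[1]-w[0]))
go([*w.mean(0)[:2],.015],80.3)
E
```

```text
[[0.5274 0.174  0.04  ]
 [0.4191 0.1922 0.04  ]] [0.47324729 0.18311445 0.04      ] 0.10985434660925204
go [-1.1 -2.7 85.6] [ 0.001  0.001 -0.002]
```

Call:
{"api": "step_arm", "payload": {
  "xyz": [
    [-1,-2,50],
    [-1,-2,75],
    [-1,-2,84],
    [-1,-2,84],
    [-1,-2,84],
    [-1,-2,84],
    [-1,-2,84],
    [-1,-2,84],
    [-1,-2,84]
  ],
  "rotation": [
    [0,0,0],
    [0,0,0],
    [0,0,0],
    [0,0,0],
    [0,0,0],
    [0,0,0],
    [0,0,0],
    [0,0,0],
    [0,0,0]
  ],
  "hand": [0.5,0.5,0.5,0.5,0,0,0,0,0],
  "squeeze": 40
}}

```text
time_s: 3.2
eef_pos: [0.4743, 0.1842, 0.0178]
tool_rot: [-3.129, 0.268, -0.003]
ft_force: [-0.1, -0.2, 0.6]
width: 0.161
```

Call:
{"api": "step_arm", "payload": {
  "xyz": [
    [0,0,0],
    [0,0,0],
    [0,0,-30],
    [0,0,-70],
    [0,0,-110],
    [0,0,-130]
  ],
  "rotation": [
    [0,0,0],
    [0,0,0],
    [0,0,0],
    [0,0,0],
    [0,0,0],
    [0,0,0]
  ],
  "hand": [0,0,0,0,0,0]
}}

```text
time_s: 3.7
eef_pos: [0.4753, 0.1846, 0.1507]
tool_rot: [-3.128, 0.268, -0.007]
ft_force: [1.3, -0.1, -0.8]
width: 0.005
```

```bash
python3 - <<'E'
from h import *
st();go([.471,-.384+.053,.16],90)
go([.471,-.415,.15],90)
E
```

```text
t3.70 tcp [0.4753 0.1846 0.1507] closedeg -99.8 w0.005 j6 1.98 F [ 1.3 -0.1 -0.8]
go [ 83.5 508.8  -9.9] [-0.002 -0.005 -0.171]
go [ 97.7 591.6  -0. ] [-0.002 -0.005 -0.171]
```

The fingers closed fully, so the grasp was lost; looking at why.

```bash
python3 - <<'E'
from h import *
st();c=bot.get_calibration("wrist");im=bot.read_camera("wrist");cv2.imwrite("pics/w3.png",im);np.save("w3.npy",[c],allow_pickle=True)
s=bot.observe();print(s["time_s"],s["width"])
cv2.imwrite("pics/s3.png",bot.read_camera("side"))
E
```

```text
t3.70 tcp [0.4753 0.1846 0.1507] closedeg -99.8 w0.005 j6 1.98 F [ 1.3 -0.1 -0.8]
3.75 0.0030613739921606215
```

View pics/w3.png

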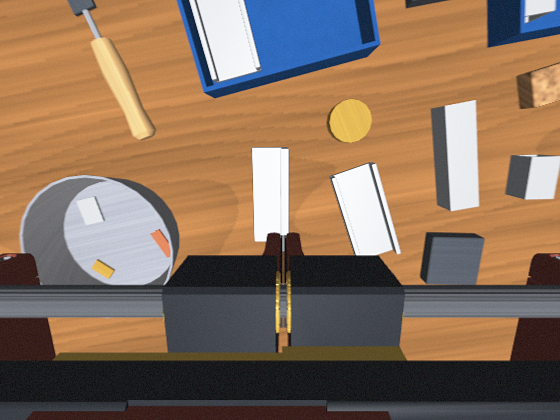

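The angle still lies in place at u 252–288; the lift started before the grip had built up. I'll retry lower and wait longer.

Call:
{"api": "step_arm", "payload": {
  "xyz": [
    [0,-1,0],
    [0,-1,20],
    [0,-1,40],
    [0,-1,60],
    [0,-1,80],
    [0,-1,80],
    [0,-1,100],
    [0,-1,125],
    [0,-1,137],
    [0,-1,137]
  ],
  "rotation": [
    [0,0,0],
    [0,0,0],
    [0,0,0],
    [0,0,0],
    [0,0,0],
    [0,0,0],
    [0,0,0],
    [0,0,0],
    [0,0,0],
    [0,0,0]
  ],
  "hand": [0.5,0.5,0.5,0.5,0.5,0.5,0.5,0.5,0.5,0.5]
}}

```text
time_s: 4.63
eef_pos: [0.4706, 0.1843, 0.0069]
tool_rot: [3.128, -0.268, -0.01]
ft_force: [-0.1, 0.1, -0.1]
width: 0.499
```

```bash
python3 - <<'E'
from h import *
st();go([.4733,.1833,.0115],80.3)
E
```

```text
t4.63 tcp [0.4706 0.1843 0.0069] closedeg -99.8 w0.499 j6 1.98 F [-0.1  0.1 -0.1]
go [ 2.8  0.5 -4.6] [ 0.002  0.006 -0.002]
```

Call:
{"api": "step_arm", "payload": {
  "xyz": [
    [0,0,-3],
    [0,0,-3],
    [0,0,-3]
  ],
  "rotation": [
    [0,0,0],
    [0,0,0],
    [0,0,0]
  ],
  "hand": [0.4,0.3,0.2]
}}

```text
time_s: 4.88
eef_pos: [0.4747, 0.1853, 0.0138]
tool_rot: [-3.129, 0.268, -0.003]
ft_force: [-0.3, 0.4, -0.4]
width: 0.31
```

Call:
{"api": "step_arm", "payload": {
  "xyz": [
    [0,0,0],
    [0,0,0],
    [0,0,0],
    [0,0,0],
    [0,0,0],
    [0,0,0],
    [0,0,0],
    [0,0,0]
  ],
  "rotation": [
    [0,0,0],
    [0,0,0],
    [0,0,0],
    [0,0,0],
    [0,0,0],
    [0,0,0],
    [0,0,0],
    [0,0,0]
  ],
  "hand": [0,0,0,0,0,0,0,0],
  "squeeze": 45
}}

```text
time_s: 5.55
eef_pos: [0.4736, 0.185, 0.0126]
tool_rot: [-3.13, 0.269, 0.0]
ft_force: [0.2, 0.9, 0.2]
width: 0.008
```

```bash
python3 - <<'E'
from h import *
st();s=bot.observe();print(proj("wrist",s["eef_pos"]), proj("wrist",s["eef_pos"]+[0,0,.0187]))
im=bot.read_camera("wrist");a=cv2.resize(im[60:270,160:420],None,fx=2,fy=2)
si=bot.read_camera("side")[150:250,180:320];si=cv2.resize(si,None,fx=2.2,fy=2.2)
o=np.zeros((660,560,3),np.uint8)[:600];o[:420,:520]=a;
print(proj("side",[s["eef_pos"]]));b=np.zeros((420,800-520,3),np.uint8);sz=min(280,si.shape[1]);b[:si.shape[0],:sz]=si[:,:sz]
cv2.imwrite("pics/w4.png",np.hstack([a,b]))
E
```

```text
t5.55 tcp [0.4736 0.185  0.0126] closedeg -99.8 w0.008 j6 1.98 F [0.2 0.9 0.2]
[[282.99092224 233.25197415]] [[282.96902752 242.99120292]]
[[253.71768668 171.5793465 ]]
```

View pics/w4.png

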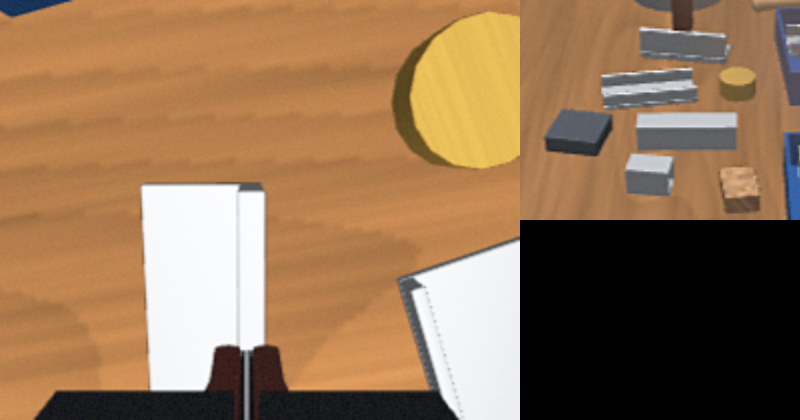

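```bash
python3 - <<'E'
from h import *
s=bot.observe();p=s["eef_pos"];np.set_printoptions(precision=1,suppress=True)
print(proj("scene",[p,p+[0,0,.0187],p+[0,0,.04]]))
im=bot.read_camera("scene");cv2.imwrite("pics/s5.png",cv2.resize(im[160:270,310:460],None,fx=4,fy=4,interpolation=cv2.INTER_CUBIC))
E
```

```text
[[361.3 216.2]
 [362.5 211. ]
 [363.8 205. ]]
```

View pics/s5.png

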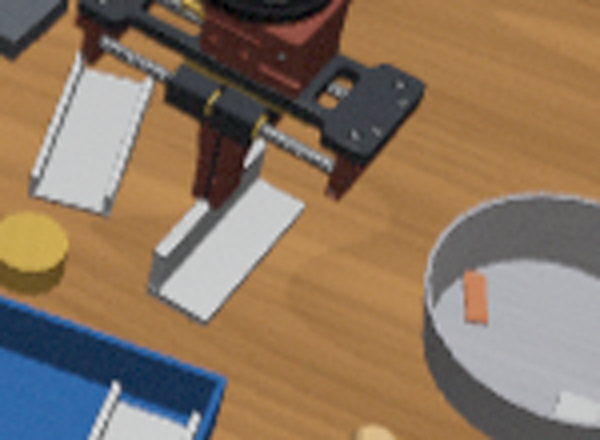

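The views agree with each other: the fingertips look about 20–30 mm higher than the reported TCP. In the wrist view the finger spacing puts the tips at a depth of 174 mm rather than 203 mm. In the scene view they end at the leg's top edge. I'll open and descend in small steps, watching the force.

Call:
{"api": "step_arm", "payload": {
  "xyz": [
    [0,0,-5],
    [0,0,-5],
    [0,0,-5],
    [0,0,-5],
    [0,0,0],
    [0,0,5],
    [0,0,8],
    [0,0,11],
    [0,0,14],
    [0,0,14]
  ],
  "rotation": [
    [0,0,0],
    [0,0,0],
    [0,0,0],
    [0,0,0],
    [0,0,0],
    [0,0,0],
    [0,0,0],
    [0,0,0],
    [0,0,0],
    [0,0,0]
  ],
  "hand": [0.4,0.4,0.4,0.4,0.4,0.4,0.4,0.4,0.4,0.4]
}}

```text
time_s: 6.53
eef_pos: [0.4731, 0.1848, -0.0022]
tool_rot: [3.13, -0.269, -0.002]
ft_force: [-0.5, -0.2, 0.5]
width: 0.399
```

```bash
python3 - <<'E'
from h import *
st();s=bot.observe();p=s["eef_pos"];np.set_printoptions(precision=1,suppress=True)
print(proj("scene",[p,p+[0,0,.0187],p+[0,0,.03]]),s["effort"])
a=bot.read_camera("scene");a=cv2.resize(a[160:260,310:410],None,fx=4,fy=4,interpolation=cv2.INTER_CUBIC)
b=bot.read_camera("wrist");b=cv2.resize(b[110:310,180:380],(400,400))
cv2.imwrite("pics/s6.png",np.hstack([a,b]))
E
```

```text
t6.53 tcp [ 0.4731  0.1848 -0.0022] closedeg -99.8 w0.399 j6 1.98 F [-0.5 -0.2  0.5]
[[360.4 220. ]
 [361.6 214.9]
 [362.3 211.8]] [ -0.  -48.2 -15.4  -0.   -0.2  -0. ]
```

View pics/s6.png

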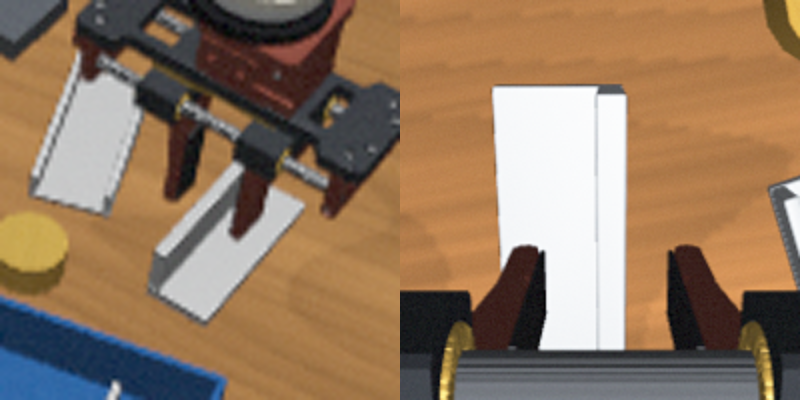

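```bash
python3 - <<'E'
from h import *
np.set_printoptions(precision=1,suppress=True)
p=bot.observe()["eef_pos"];d=np.array([np.cos(1.4),np.sin(1.4),0])
for o in (.0176,.0236,.03):
  for z in(.0,.01,.02,.03):
    print(o,z,proj("scene",[p*[1,1,0]+d*o+[0,0,z],p*[1,1,0]-d*o+[0,0,z]]).ravel())
E
```

```text
0.0176 0.0 [366.9 223.3 354.2 215.9]
0.0176 0.01 [367.6 220.6 354.8 213.2]
0.0176 0.02 [368.3 217.8 355.3 210.4]
0.0176 0.03 [368.9 215.1 355.9 207.6]
0.0236 0.0 [369.1 224.5 352.1 214.6]
0.0236 0.01 [369.8 221.9 352.6 211.9]
0.0236 0.02 [370.5 219.1 353.2 209.2]
0.0236 0.03 [371.2 216.4 353.7 206.4]
0.03 0.0 [371.5 225.9 349.8 213.3]
0.03 0.01 [372.2 223.2 350.3 210.6]
0.03 0.02 [372.9 220.5 350.9 207.8]
0.03 0.03 [373.6 217.7 351.4 205.1]
```

Both tips appear at z≈0.02 while −0.002 is reported, so the real tips are about 24 mm above the reported TCP. I'll go 7 mm lower and close.

Call:
{"api": "step_arm", "payload": {
  "xyz": [
    [0,0,4],
    [0,0,7],
    [0,0,7],
    [0,0,7],
    [0,0,7],
    [0,0,7],
    [0,0,7],
    [0,0,7],
    [0,0,7],
    [0,0,7]
  ],
  "rotation": [
    [0,0,0],
    [0,0,0],
    [0,0,0],
    [0,0,0],
    [0,0,0],
    [0,0,0],
    [0,0,0],
    [0,0,0],
    [0,0,0],
    [0,0,0]
  ],
  "hand": [0.4,0.4,0,0,0,0,0,0,0,0],
  "squeeze": 45
}}

```text
time_s: 7.47
eef_pos: [0.4737, 0.1849, -0.0083]
tool_rot: [-3.13, 0.269, -0.0]
ft_force: [-1.1, -0.8, 1.5]
width: 0.087
```

Call:
{"api": "step_arm", "payload": {
  "xyz": [
    [0,0,0],
    [0,0,-2],
    [0,0,-10],
    [0,0,-30],
    [0,0,-60],
    [0,0,-60]
  ],
  "rotation": [
    [0,0,0],
    [0,0,0],
    [0,0,0],
    [0,0,0],
    [0,0,0],
    [0,0,0]
  ],
  "hand": [0,0,0,0,0,0]
}}

```text
time_s: 7.97
eef_pos: [0.4768, 0.1859, 0.056]
tool_rot: [-3.128, 0.268, -0.01]
ft_force: [1.1, 0.0, -1.4]
width: 0.086
```

```bash
python3 - <<'E'
from h import *
st();go([.472,-.27,.14],90)
E
```

```text
t7.97 tcp [0.4768 0.1859 0.056 ] closedeg -99.8 w0.086 j6 1.98 F [ 1.1  0.  -1.4]
go [ 73.4 449.8 -84.9] [-0.002 -0.007 -0.171]
```

Call:
{"api": "step_arm", "payload": {
  "xyz": [
    [0,10,-40],
    [10,40,-75],
    [15,80,-85],
    [22,120,-85],
    [73,450,-85],
    [73,450,-85],
    [73,450,-85],
    [73,450,-85],
    [73,450,-85],
    [73,450,-85]
  ],
  "rotation": [
    [0,0,0],
    [0,0,0],
    [0,0,-0.05],
    [0,0,-0.1],
    [0,0,-0.17],
    [0,0,-0.17],
    [0,0,-0.17],
    [0,0,-0.17],
    [0,0,-0.17],
    [0,0,-0.17]
  ],
  "hand": [0,0,0,0,0,0,0,0,0,0]
}}

```text
time_s: 8.8
eef_pos: [0.4697, -0.1856, 0.1364]
tool_rot: [-3.141, 0.002, 0.0]
ft_force: [1.1, -0.4, -2.0]
width: 0.088
```

```bash
python3 - <<'E'
from h import *
st();go([.455,-.39,.14],90)
E
```

```text
t8.80 tcp [ 0.4697 -0.1856  0.1364] closedeg -90.1 w0.088 j6 1.06 F [ 1.1 -0.4 -2. ]
go [-14.4 204.4  -3.6] [-0.     0.    -0.001]
```

Call:
{"api": "step_arm", "payload": {
  "xyz": [
    [0,215,-4],
    [0,215,-4],
    [0,215,-4],
    [0,215,-4],
    [0,215,-4],
    [0,215,-4],
    [0,215,-4]
  ],
  "rotation": [
    [0,0,0],
    [0,0,0],
    [0,0,0],
    [0,0,0],
    [0,0,0],
    [0,0,0],
    [0,0,0]
  ],
  "hand": [0,0,0,0,0,0,0]
}}

```text
time_s: 9.38
eef_pos: [0.4699, -0.4018, 0.14]
tool_rot: [3.141, -0.007, 0.001]
ft_force: [0.2, 1.4, -1.9]
width: 0.089
```

```bash
python3 - <<'E'
from h import *
st();c=bot.get_calibration("wrist");im=bot.read_camera("wrist");cv2.imwrite("pics/w7.png",im);np.save("w7.npy",[c],allow_pickle=True)
E
```

```text
t9.38 tcp [ 0.4699 -0.4018  0.14  ] closedeg -90.3 w0.089 j6 0.76 F [ 0.2  1.4 -1.9]
```

View pics/w7.png

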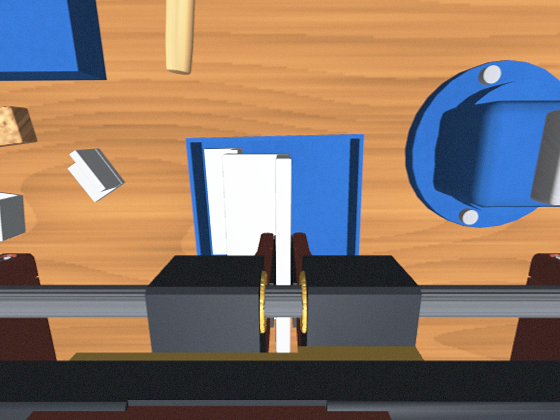

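```bash
python3 - <<'E'
from h import *
np.set_printoptions(precision=3,suppress=True)
c=np.load("w7.npy",allow_pickle=True)[0]
print(ray("wrist",[(187,140),(363,134),(198,254),(359,254)],.045,c)[:,:2])
print("vice",ray("wrist",[(404,150),(440,120),(470,110)],.02,c)[:,:2],ray("wrist",[(440,120),(470,110)],.12,c)[:,:2])
print("held leg end far",ray("wrist",[(283,156)],.14+.008+.04,c))
go([.471,-.414,.05],90)
E
```

```text
[[ 0.53  -0.312]
 [ 0.535 -0.477]
 [ 0.415 -0.314]
 [ 0.415 -0.48 ]]
vice [[ 0.519 -0.527]
 [ 0.549 -0.56 ]
 [ 0.558 -0.589]] [[ 0.545 -0.51 ]
 [ 0.551 -0.529]]
held leg end far [[ 0.525 -0.402  0.188]]
go [ 1.5 15.1 89.8] [-0.001  0.001 -0.003]
```

The tray rim corners (187,140) and (363,134) give a 165 mm width, which is plausible, and a centre near (0.460, −0.395). The held piece is above it, so I'll shift and lower.

Call:
{"api": "step_arm", "payload": {
  "xyz": [
    [-9,15,10],
    [-9,15,40],
    [-9,15,75],
    [-9,15,100],
    [-9,15,118],
    [-9,15,130],
    [-9,15,137],
    [-9,15,140],
    [-9,15,140]
  ],
  "rotation": [
    [0,0,0],
    [0,0,0],
    [0,0,0],
    [0,0,0],
    [0,0,0],
    [0,0,0],
    [0,0,0],
    [0,0,0],
    [0,0,0]
  ],
  "hand": [0,0,0,0,0,0,0,0,0]
}}

```text
time_s: 10.18
eef_pos: [0.4614, -0.4131, 0.0006]
tool_rot: [-3.141, 0.001, 0.0]
ft_force: [-0.6, 0.7, -1.8]
width: 0.085
```

Call:
{"api": "step_arm", "payload": {
  "xyz": [
    [0,2,2],
    [0,2,4],
    [0,2,4],
    [0,2,4]
  ],
  "rotation": [
    [0,0,0],
    [0,0,0],
    [0,0,0],
    [0,0,0]
  ],
  "hand": [0,0,0,0.1]
}}

```text
time_s: 10.52
eef_pos: [0.4615, -0.4162, -0.0028]
tool_rot: [3.141, -0.002, 0.001]
ft_force: [0.6, 0.3, 0.0]
width: 0.098
```

Call:
{"api": "step_arm", "payload": {
  "xyz": [
    [0,0,0],
    [0,0,0],
    [0,0,0],
    [0,0,0],
    [0,0,-30],
    [0,0,-70],
    [0,0,-110],
    [0,0,-150],
    [0,0,-150]
  ],
  "rotation": [
    [0,0,0],
    [0,0,0],
    [0,0,0],
    [0,0,0],
    [0,0,0],
    [0,0,0],
    [0,0,0],
    [0,0,0],
    [0,0,0]
  ],
  "hand": [0.3,0.3,0.3,0.3,0.3,0.3,0.3,0.3,0.3]
}}

```text
time_s: 11.27
eef_pos: [0.4651, -0.42, 0.1552]
tool_rot: [3.131, -0.002, 0.015]
ft_force: [0.9, -0.3, 0.9]
width: 0.3
```

```bash
python3 - <<'E'
from h import *
st();im=bot.read_camera("wrist");cv2.imwrite("pics/w8.png",im);
go([.46,-.1,.16],80); go([.436,.096,.14],80)
E
```

```text
t11.27 tcp [ 0.4651 -0.42    0.1552] closedeg -90.1 w0.300 j6 0.73 F [ 0.9 -0.3  0.9]
go [  -4.1 -318.6  -10.6] [ 0.007 -0.007  0.173]
go [ -28.5 -514.7    7.7] [ 0.007 -0.007  0.173]
```

View pics/w8.png

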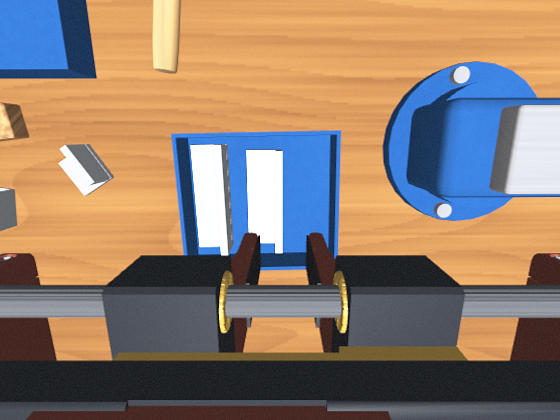

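The angle lies flat in its tray, at u 247–283 beside the stock. Next is the channel.

Call:
{"api": "step_arm", "payload": {
  "xyz": [
    [-20,-400,0],
    [-20,-400,0],
    [-20,-400,0],
    [-20,-400,0],
    [-20,-400,0],
    [-20,-400,0],
    [-20,-400,0],
    [-20,-400,0],
    [-20,-400,0],
    [-20,-400,0]
  ],
  "rotation": [
    [0,0,-0.17],
    [0,0,-0.17],
    [0,0,-0.17],
    [0,0,-0.17],
    [0,0,-0.17],
    [0,0,-0.17],
    [0,0,-0.17],
    [0,0,-0.17],
    [0,0,-0.17],
    [0,0,-0.17]
  ],
  "hand": [0.85,0.85,0.85,0.85,0.85,0.85,0.85,0.85,0.85,0.85]
}}

```text
time_s: 12.15
eef_pos: [0.4393, -0.0122, 0.1454]
tool_rot: [-3.128, -0.266, 0.004]
ft_force: [0.4, 1.3, -0.1]
width: 0.852
```

```bash
python3 - <<'E'
from h import *
st();go([.436,.096,.08],100)
E
```

```text
t12.15 tcp [ 0.4393 -0.0122  0.1454] closedeg -80.3 w0.852 j6 1.21 F [ 0.4  1.3 -0.1]
go [  15.2 -107.1   65.6] [-0.002  0.003 -0.005]
```

Call:
{"api": "step_arm", "payload": {
  "xyz": [
    [10,-70,20],
    [15,-105,40],
    [15,-105,66],
    [15,-105,66],
    [15,-105,66]
  ],
  "rotation": [
    [0,0,0],
    [0,0,0],
    [0,0,0],
    [0,0,0],
    [0,0,0]
  ],
  "hand": [0.85,0.85,0.85,0.85,0.85]
}}

```text
time_s: 12.57
eef_pos: [0.4355, 0.0913, 0.0781]
tool_rot: [-3.13, -0.27, 0.01]
ft_force: [-0.8, -0.5, 0.7]
width: 0.85
```

```bash
python3 - <<'E'
from h import *
np.set_printoptions(precision=4,suppress=True)
st();c=bot.get_calibration("wrist");im=bot.read_camera("wrist");cv2.imwrite("pics/w9.png",im);np.save("w9.npy",[c],allow_pickle=True)
hsv=cv2.cvtColor(im,cv2.COLOR_BGR2HSV);m=((hsv[...,1]<60)&(hsv[...,2]>150)).astype(np.uint8)*255;m[250:]=0
for k in cv2.findContours(m,0,2)[0]:
    if cv2.contourArea(k)>800:
        b=cv2.boxPoints(cv2.minAreaRect(k));w=ray("wrist",b,.02,c)[:,:2]
        print(b.round().tolist(),w.mean(0),np.linalg.norm(w[1]-w[0]),np.linalg.norm(w[2]-w[1]),np.degrees(np.arctan2(*(w[1]-w[0])[::-1])))
go([.436,.096,-.016],100)
E
```

```text
t12.57 tcp [0.4355 0.0913 0.0781] closedeg -80.1 w0.850 j6 1.45 F [-0.8 -0.5  0.7]
[[467.0, 249.0], [493.0, 198.0], [523.0, 214.0], [497.0, 264.0]] [ 0.4495 -0.096 ] 0.0488148720980998 0.031490224427525644 -8.315487694434552
[[255.0, 145.0], [308.0, 145.0], [308.0, 249.0], [255.0, 249.0]] [0.4459 0.0946] 0.04360802825602757 0.09152486615771277 -80.00497883542283
[[377.0, 236.0], [412.0, 98.0], [450.0, 108.0], [415.0, 245.0]] [ 0.4852 -0.0106] 0.11628760561008444 0.0315887275180012 0.8615087295559616
go [ 0.2 -5.7 95.4] [-0.     0.004 -0.004]
```

Call:
{"api": "step_arm", "payload": {
  "xyz": [
    [0,-3,30],
    [0,-3,60],
    [0,-3,80],
    [0,-3,90],
    [0,-3,94],
    [0,-3,94]
  ],
  "rotation": [
    [0,0,0],
    [0,0,0],
    [0,0,0],
    [0,0,0],
    [0,0,0],
    [0,0,0]
  ],
  "hand": [0.85,0.85,0.85,0.85,0.85,0.85]
}}

```text
time_s: 13.12
eef_pos: [0.4388, 0.0921, -0.0134]
tool_rot: [3.131, 0.262, -0.0]
ft_force: [0.5, 0.1, -0.8]
width: 0.847
```

Call:
{"api": "step_arm", "payload": {
  "xyz": [
    [0,0,1],
    [0,0,1],
    [0,0,1],
    [0,0,1],
    [0,0,1],
    [0,0,1],
    [0,0,1],
    [0,0,1]
  ],
  "rotation": [
    [0,0,0],
    [0,0,0],
    [0,0,0],
    [0,0,0],
    [0,0,0],
    [0,0,0],
    [0,0,0],
    [0,0,0]
  ],
  "hand": [0.85,0,0,0,0,0,0,0],
  "squeeze": 35
}}

```text
time_s: 13.78
eef_pos: [0.4388, 0.0934, -0.0139]
tool_rot: [-3.13, -0.265, -0.002]
ft_force: [-1.0, 0.7, 7.5]
width: 0.564
```

Call:
{"api": "step_arm", "payload": {
  "xyz": [
    [0,0,-4],
    [0,0,-15],
    [0,0,-40],
    [0,0,-80],
    [0,0,-110],
    [0,0,-110]
  ],
  "rotation": [
    [0,0,0],
    [0,0,0],
    [0,0,0],
    [0,0,0],
    [0,0,0],
    [0,0,0]
  ],
  "hand": [0,0,0,0,0,0]
}}

```text
time_s: 14.28
eef_pos: [0.4422, 0.0936, 0.1006]
tool_rot: [3.13, 0.265, 0.014]
ft_force: [-0.2, 0.2, -0.9]
width: 0.561
```

```bash
python3 - <<'E'
from h import *
st();go([.62,.13,.12],90)
E
```

```text
t14.28 tcp [0.4422 0.0936 0.1006] closedeg -80.3 w0.561 j6 1.46 F [-0.2  0.2 -0.9]
go [181.6  -5.9 -17.8] [ 0.    -0.009  0.169]
```

Call:
{"api": "step_arm", "payload": {
  "xyz": [
    [40,-1,-18],
    [80,-3,-18],
    [120,-4,-18],
    [165,-5,-18],
    [165,-5,-18],
    [165,-5,-18]
  ],
  "rotation": [
    [0,0,0.03],
    [0,0,0.06],
    [0,0,0.085],
    [0,0,0.085],
    [0,0,0.085],
    [0,0,0.085]
  ],
  "hand": [0,0,0,0,0,0]
}}

```text
time_s: 14.78
eef_pos: [0.602, 0.1262, 0.1123]
tool_rot: [-3.139, -0.132, -0.0]
ft_force: [-0.6, 0.2, -1.8]
width: 0.561
```

```bash
python3 - <<'E'
from h import *
st();c=bot.get_calibration("wrist");im=bot.read_camera("wrist");cv2.imwrite("pics/w10.png",im);np.save("w10.npy",[c],allow_pickle=True)
E
```

```text
t14.78 tcp [0.602  0.1262 0.1123] closedeg -85.2 w0.561 j6 1.58 F [-0.6  0.2 -1.8]
```

View pics/w10.png

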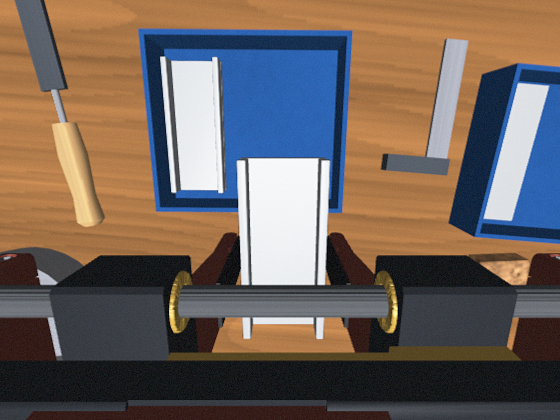

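```bash
python3 - <<'E'
from h import *
np.set_printoptions(precision=4,suppress=True)
c=np.load("w10.npy",allow_pickle=True)[0]
w=ray("wrist",[(140,30),(352,30),(342,212),(156,212)],.045,c)[:,:2];print(w,w.mean(0),[np.linalg.norm(w[i]-w[i-1]) for i in range(4)],np.degrees(np.arctan2(*(w[0]-w[3])[::-1])),np.degrees(np.arctan2(*(w[1]-w[2])[::-1])))
c0=w.mean(0);a=np.radians(4.9);Rm=np.array([[np.cos(a),-np.sin(a)],[np.sin(a),np.cos(a)]])
h=ray("wrist",[(240,158),(327,158)],.112+.014+.02,c);print("held end",h)
t=c0+Rm@[0,-.025];print(t)
go([*t,.10],94.9)
E
```

```text
[[0.7365 0.2504]
 [0.7507 0.085 ]
 [0.604  0.0731]
 [0.5895 0.2403]] [0.6702 0.1622] [np.float64(0.14731485671686922), np.float64(0.16593510524776148), np.float64(0.14715203363344764), np.float64(0.16785735399144058)] 3.9121786924276325 4.659543845669009
held end [[0.6532 0.1534 0.146 ]
 [0.6571 0.1077 0.146 ]]
[0.6723 0.1373]
go [73.7 -5.2 11.8] [ 0.     0.003 -0.001]
```

Call:
{"api": "step_arm", "payload": {
  "xyz": [
    [35,-2,0],
    [72,-3,10],
    [73,-3,40],
    [73,-3,75],
    [73,-3,98],
    [73,-3,110],
    [73,-3,117],
    [73,-3,119],
    [73,-3,119]
  ],
  "rotation": [
    [0,0,0],
    [0,0,0],
    [0,0,0],
    [0,0,0],
    [0,0,0],
    [0,0,0],
    [0,0,0],
    [0,0,0],
    [0,0,0]
  ],
  "hand": [0,0,0,0,0,0,0,0,0]
}}

```text
time_s: 15.58
eef_pos: [0.6725, 0.135, -0.0048]
tool_rot: [-3.139, -0.132, -0.001]
ft_force: [-0.2, -0.5, -1.3]
width: 0.559
```

Call:
{"api": "step_arm", "payload": {
  "xyz": [
    [0,0,2],
    [0,0,4],
    [0,0,5],
    [0,0,5]
  ],
  "rotation": [
    [0,0,0],
    [0,0,0],
    [0,0,0],
    [0,0,0]
  ],
  "hand": [0,0,0,0]
}}

```text
time_s: 15.92
eef_pos: [0.673, 0.1351, -0.0098]
tool_rot: [-3.139, -0.132, -0.001]
ft_force: [0.9, -0.9, 0.2]
width: 0.557
```

Call:
{"api": "step_arm", "payload": {
  "xyz": [
    [0,0,0],
    [0,0,0],
    [0,0,0],
    [0,0,-30],
    [0,0,-70],
    [0,0,-110],
    [0,0,-140],
    [0,0,-140]
  ],
  "rotation": [
    [0,0,0],
    [0,0,0],
    [0,0,0],
    [0,0,0],
    [0,0,0],
    [0,0,0],
    [0,0,0],
    [0,0,0]
  ],
  "hand": [0.66,0.66,0.66,0.66,0.66,0.66,0.66,0.66]
}}

```text
time_s: 16.58
eef_pos: [0.6778, 0.1356, 0.1377]
tool_rot: [-3.138, -0.132, -0.02]
ft_force: [1.2, 0.4, 0.4]
width: 0.661
```

```bash
python3 - <<'E'
from h import *
st();im=bot.read_camera("wrist");cv2.imwrite("pics/w11.png",im)
go([.486,-.006,.10],90)
E
```

```text
t16.58 tcp [0.6778 0.1356 0.1377] closedeg -85.2 w0.661 j6 1.58 F [1.2 0.4 0.4]
go [-201.6  125.    32.6] [-0.001 -0.009  0.084]
```

View pics/w11.png

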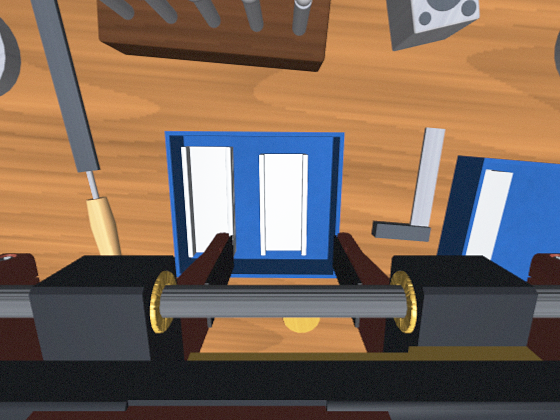

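The channel lies flat in its tray, at u 259–307 clear of the stock. That makes 14 pictures viewed, so I'll work numerically from here. Next is the box.

Call:
{"api": "step_arm", "payload": {
  "xyz": [
    [-40,24,0],
    [-80,50,0],
    [-120,75,0],
    [-160,100,10],
    [-200,135,33],
    [-200,135,45],
    [-200,135,45],
    [-200,135,45]
  ],
  "rotation": [
    [0,0,0.03],
    [0,0,0.084],
    [0,0,0.084],
    [0,0,0.084],
    [0,0,0.084],
    [0,0,0.084],
    [0,0,0.084],
    [0,0,0.084]
  ],
  "hand": [0.66,0.66,0.66,0.66,0.66,0.66,0.66,0.66]
}}

```text
time_s: 17.3
eef_pos: [0.4804, -0.0167, 0.0825]
tool_rot: [-3.14, 0.005, 0.01]
ft_force: [0.8, 0.4, 0.9]
width: 0.661
```

```bash
cat >> h.py <<'E'
def white(z,lo=200,amin=500,vmax=250):
    np.set_printoptions(precision=4,suppress=True)
    st();c=bot.get_calibration("wrist");im=bot.read_camera("wrist");cv2.imwrite("pics/n%.2f.png"%bot.observe()["time_s"],im)
    hsv=cv2.cvtColor(im,cv2.COLOR_BGR2HSV);m=((hsv[...,1]<60)&(hsv[...,2]>lo)).astype(np.uint8)*255;m[vmax:]=0
    for k in cv2.findContours(m,0,2)[0]:
        if cv2.contourArea(k)>amin:
            b=cv2.boxPoints(cv2.minAreaRect(k));w=ray("wrist",b,z,c)[:,:2]
            print(int(cv2.contourArea(k)),b.round().tolist(),w.mean(0),"L %.4f %.4f"%(np.linalg.norm(w[1]-w[0]),np.linalg.norm(w[2]-w[1])),"ang %.1f"%np.degrees(np.arctan2(*(w[1]-w[0])[::-1])))
    return im,c
E
python3 - <<'E'
from h import *
white(.03);go([.486,-.004,-.008],90)
E
```

```text
t17.30 tcp [ 0.4804 -0.0167  0.0825] closedeg -90.2 w0.661 j6 1.39 F [0.8 0.4 0.9]
959 [[350.0, 212.0], [387.0, 212.0], [387.0, 249.0], [350.0, 249.0]] [ 0.4645 -0.0905] L 0.0314 0.0338 ang -90.0
1612 [[449.0, 182.0], [483.0, 165.0], [503.0, 206.0], [469.0, 223.0]] [ 0.4965 -0.178 ] L 0.0293 0.0412 ang -61.5
3885 [[250.0, 139.0], [287.0, 139.0], [289.0, 249.0], [251.0, 250.0]] [ 0.4947 -0.0049] L 0.0299 0.0945 ang -89.2
2157 [[340.0, 56.0], [344.0, -3.0], [387.0, 0.0], [382.0, 59.0]] [ 0.6207 -0.0756] L 0.0386 0.0307 ang -1.8
2090 [[65.0, 0.0], [119.0, -5.0], [124.0, 42.0], [70.0, 48.0]] [0.6256 0.1213] L 0.0398 0.0308 ang -85.2
681 [[0.0, 55.0], [0.0, 0.0], [22.0, 0.0], [22.0, 55.0]] [0.6214 0.1835] L 0.0371 0.0159 ang -13.3
go [  2.8 -12.3  91.6] [-0.001  0.002 -0.002]
```

Call:
{"api": "step_arm", "payload": {
  "xyz": [
    [3,-11,10],
    [3,-11,40],
    [3,-11,70],
    [3,-11,85],
    [3,-11,90],
    [3,-11,90],
    [3,-11,90]
  ],
  "rotation": [
    [0,0,0],
    [0,0,0],
    [0,0,0],
    [0,0,0],
    [0,0,0],
    [0,0,0],
    [0,0,0]
  ],
  "hand": [0.66,0.66,0.66,0.66,0.66,0.66,0.66]
}}

```text
time_s: 17.93
eef_pos: [0.4889, -0.0045, -0.0053]
tool_rot: [-3.142, -0.001, -0.001]
ft_force: [-0.2, -0.0, 0.0]
width: 0.661
```

Call:
{"api": "step_arm", "payload": {
  "xyz": [
    [0,0,0],
    [0,0,0],
    [0,0,0],
    [0,0,0],
    [0,0,0],
    [0,0,0],
    [0,0,0],
    [0,0,0]
  ],
  "rotation": [
    [0,0,0],
    [0,0,0],
    [0,0,0],
    [0,0,0],
    [0,0,0],
    [0,0,0],
    [0,0,0],
    [0,0,0]
  ],
  "hand": [0,0,0,0,0,0,0,0]
}}

```text
time_s: 18.6
eef_pos: [0.488, -0.0054, -0.0049]
tool_rot: [-3.142, 0.001, -0.001]
ft_force: [-0.5, -0.8, 7.1]
width: 0.334
```

Call:
{"api": "step_arm", "payload": {
  "xyz": [
    [0,0,-4],
    [0,0,-15],
    [0,0,-40],
    [0,0,-80],
    [0,0,-120],
    [0,0,-120]
  ],
  "rotation": [
    [0,0,0],
    [0,0,0],
    [0,0,0],
    [0,0,0],
    [0,0,0],
    [0,0,0]
  ],
  "hand": [0,0,0,0,0,0]
}}

```text
time_s: 19.1
eef_pos: [0.4924, -0.0059, 0.1211]
tool_rot: [3.14, -0.0, 0.017]
ft_force: [1.0, 0.2, -0.8]
width: 0.335
```

```bash
python3 - <<'E'
from h import *
st();go([.60,-.15,.12],90)
E
```

```text
t19.10 tcp [ 0.4924 -0.0059  0.1211] closedeg -90.0 w0.335 j6 1.42 F [ 1.   0.2 -0.8]
go [107.6 144.1   2.5] [ 0.002 -0.011 -0.   ]
```

Call:
{"api": "step_arm", "payload": {
  "xyz": [
    [30,30,0],
    [60,60,0],
    [85,90,0],
    [105,122,0],
    [105,122,0],
    [105,122,0],
    [105,122,0]
  ],
  "rotation": [
    [0,0,0],
    [0,0,0],
    [0,0,0],
    [0,0,0],
    [0,0,0],
    [0,0,0],
    [0,0,0]
  ],
  "hand": [0,0,0,0,0,0,0]
}}

```text
time_s: 19.68
eef_pos: [0.5913, -0.1269, 0.1137]
tool_rot: [-3.14, 0.002, 0.004]
ft_force: [-0.4, 0.3, -0.2]
width: 0.337
```

```bash
python3 - <<'E'
from h import *
im,c=white(.034,amin=1500)
hsv=cv2.cvtColor(im,cv2.COLOR_BGR2HSV);m=((abs(hsv[...,0].astype(int)-108)<15)&(hsv[...,1]>120)&(hsv[...,2]>30)).astype(np.uint8)*255;m[255:]=0
for k in cv2.findContours(m,0,2)[0]:
    if cv2.contourArea(k)>1500:
        h=cv2.convexHull(k);q=cv2.approxPolyDP(h,6,True)[:,0];w=ray("wrist",q.astype(float),.045,c)[:,:2];print(q.tolist(),w.tolist() and w.round(4).tolist())
E
```

```text
t19.68 tcp [ 0.5913 -0.1269  0.1137] closedeg -90.1 w0.337 j6 1.25 F [-0.4  0.3 -0.2]
4931 [[254.0, 156.0], [310.0, 156.0], [310.0, 249.0], [254.0, 249.0]] [ 0.5927 -0.1257] L 0.0505 0.0896 ang -89.9
2502 [[-28.0, 59.0], [3.0, 50.0], [39.0, 176.0], [8.0, 184.0]] [0.6679 0.1165] L 0.0280 0.1051 ang -76.2
4678 [[203.0, 48.0], [238.0, 46.0], [247.0, 189.0], [212.0, 191.0]] [ 0.6665 -0.0758] L 0.0296 0.1202 ang -86.8
[[400, 26], [384, 208], [201, 208], [188, 27]] [[0.7388, -0.218], [0.592, -0.2179], [0.5917, -0.0525], [0.7381, -0.052]]
[[0, 10], [53, 30], [90, 186], [0, 199]] [[0.7498, 0.0931], [0.7359, 0.0545], [0.6117, 0.0449], [0.5997, 0.1278]]
```

Call:
{"api": "step_arm", "payload": {
  "xyz": [
    [40,20,0],
    [74,33,10],
    [74,33,40],
    [74,33,75],
    [74,33,95],
    [74,33,105],
    [74,33,110],
    [74,33,111],
    [74,33,111]
  ],
  "rotation": [
    [0,0,0],
    [0,0,0],
    [0,0,0],
    [0,0,0],
    [0,0,0],
    [0,0,0],
    [0,0,0],
    [0,0,0],
    [0,0,0]
  ],
  "hand": [0,0,0,0,0,0,0,0,0]
}}

```text
time_s: 20.48
eef_pos: [0.6672, -0.16, 0.0047]
tool_rot: [3.141, 0.001, 0.002]
ft_force: [0.0, -0.1, -0.2]
width: 0.334
```

Call:
{"api": "step_arm", "payload": {
  "xyz": [
    [0,0,2],
    [0,0,4],
    [0,0,5],
    [0,0,5]
  ],
  "rotation": [
    [0,0,0],
    [0,0,0],
    [0,0,0],
    [0,0,0]
  ],
  "hand": [0,0,0,0]
}}

```text
time_s: 20.82
eef_pos: [0.6671, -0.1605, -0.0008]
tool_rot: [3.141, -0.0, 0.002]
ft_force: [-0.1, -0.0, 0.5]
width: 0.337
```

Call:
{"api": "step_arm", "payload": {
  "xyz": [
    [0,0,0],
    [0,0,0],
    [0,0,0],
    [0,0,-30],
    [0,0,-70],
    [0,0,-110],
    [0,0,-140],
    [0,0,-140]
  ],
  "rotation": [
    [0,0,0],
    [0,0,0],
    [0,0,0],
    [0,0,0],
    [0,0,0],
    [0,0,0],
    [0,0,0],
    [0,0,0]
  ],
  "hand": [0.5,0.5,0.5,0.5,0.5,0.5,0.5,0.5]
}}

```text
time_s: 21.48
eef_pos: [0.6714, -0.1619, 0.1466]
tool_rot: [3.137, -0.0, 0.019]
ft_force: [0.8, 0.2, 0.7]
width: 0.502
```

```bash
python3 - <<'E'
from h import *
white(.034,amin=1500)
go([.451,-.11,.12],90)
E
```

```text
t21.48 tcp [ 0.6714 -0.1619  0.1466] closedeg -90.0 w0.502 j6 1.23 F [0.8 0.2 0.7]
2707 [[266.0, 152.0], [295.0, 152.0], [295.0, 249.0], [266.0, 249.0]] [ 0.6687 -0.1596] L 0.0293 0.1041 ang -89.9
2902 [[182.0, 146.0], [212.0, 144.0], [217.0, 249.0], [187.0, 251.0]] [ 0.6715 -0.0748] L 0.0302 0.1115 ang -86.8
2397 [[-12.0, 151.0], [15.0, 144.0], [44.0, 244.0], [17.0, 252.0]] [0.6709 0.1164] L 0.0298 0.1072 ang -75.1
1632 [[141.0, 109.0], [159.0, 108.0], [166.0, 206.0], [148.0, 207.0]] [ 0.7132 -0.0307] L 0.0178 0.0984 ang -85.9
2095 [[417.0, 21.0], [421.0, -8.0], [511.0, 4.0], [507.0, 33.0]] [ 0.8465 -0.3276] L 0.0232 0.0835 ang -2.7
go [-218.9  -51.4   21.4] [ 0.003 -0.008 -0.   ]
```

Call:
{"api": "step_arm", "payload": {
  "xyz": [
    [-40,-10,0],
    [-80,-20,0],
    [-120,-30,0],
    [-160,-40,0],
    [-221,-74,30],
    [-221,-74,50],
    [-221,-74,50],
    [-221,-74,50]
  ],
  "rotation": [
    [0,0,0.1],
    [0,0,0.2],
    [0,0,0.2],
    [0,0,0.2],
    [0,0,0.2],
    [0,0,0.2],
    [0,0,0.2],
    [0,0,0.2]
  ],
  "hand": [0.66,0.66,0.66,0.66,0.66,0.66,0.66,0.66]
}}

```text
time_s: 22.2
eef_pos: [0.4404, -0.0842, 0.0861]
tool_rot: [-3.124, 0.313, 0.013]
ft_force: [0.8, -0.3, 0.1]
width: 0.663
```

```bash
python3 - <<'E'
from h import *
white(.03,lo=225,amin=300);go([.451,-.087,-.008],78)
E
```

```text
t22.20 tcp [ 0.4404 -0.0842  0.0861] closedeg -101.4 w0.663 j6 1.43 F [ 0.8 -0.3  0.1]
1885 [[265.0, 170.0], [302.0, 168.0], [305.0, 224.0], [269.0, 226.0]] [ 0.4523 -0.0884] L 0.0302 0.0488 ang -97.9
1857 [[362.0, 119.0], [393.0, 94.0], [425.0, 132.0], [395.0, 158.0]] [ 0.4929 -0.1852] L 0.0295 0.0410 ang -60.8
528 [[407.0, 88.0], [416.0, 81.0], [450.0, 126.0], [442.0, 132.0]] [ 0.5017 -0.2141] L 0.0076 0.0459 ang -63.1
go [ 7.  -0.1 95.6] [-0.     0.003  0.01 ]
```

```bash
python3 - <<'E'
from h import *
go([.450,-.0882,-.007],82.1)
E
```

```text
go [ 6.3  1.3 94.6] [-0.     0.003 -0.062]
```

Call:
{"api": "step_arm", "payload": {
  "xyz": [
    [6,1,20],
    [6,1,50],
    [6,1,75],
    [6,1,88],
    [6,1,92],
    [6,1,92],
    [6,1,92]
  ],
  "rotation": [
    [0,0,-0.062],
    [0,0,-0.062],
    [0,0,-0.062],
    [0,0,-0.062],
    [0,0,-0.062],
    [0,0,-0.062],
    [0,0,-0.062]
  ],
  "hand": [0.66,0.66,0.66,0.66,0.66,0.66,0.66]
}}

```text
time_s: 22.83
eef_pos: [0.4532, -0.0893, -0.0029]
tool_rot: [3.134, -0.217, 0.003]
ft_force: [0.0, -0.6, -0.0]
width: 0.659
```

Call:
{"api": "step_arm", "payload": {
  "xyz": [
    [0,0,0],
    [0,0,0],
    [0,0,0],
    [0,0,0],
    [0,0,0],
    [0,0,0],
    [0,0,0],
    [0,0,0]
  ],
  "rotation": [
    [0,0,0],
    [0,0,0],
    [0,0,0],
    [0,0,0],
    [0,0,0],
    [0,0,0],
    [0,0,0],
    [0,0,0]
  ],
  "hand": [0,0,0,0,0,0,0,0]
}}

```text
time_s: 23.5
eef_pos: [0.4516, -0.0885, -0.003]
tool_rot: [3.134, -0.217, 0.001]
ft_force: [-1.3, -0.1, 6.0]
width: 0.326
```

Call:
{"api": "step_arm", "payload": {
  "xyz": [
    [0,0,-4],
    [0,0,-15],
    [0,0,-40],
    [0,0,-80],
    [0,0,-130],
    [0,0,-150],
    [0,0,-150]
  ],
  "rotation": [
    [0,0,0],
    [0,0,0],
    [0,0,0],
    [0,0,0],
    [0,0,0],
    [0,0,0],
    [0,0,0]
  ],
  "hand": [0,0,0,0,0,0,0]
}}

```text
time_s: 24.08
eef_pos: [0.4553, -0.0898, 0.1522]
tool_rot: [3.131, -0.216, 0.016]
ft_force: [1.6, 0.3, -0.2]
width: 0.33
```

```bash
python3 - <<'E'
from h import *
st();go([.44,.30,.14],90)
E
```

```text
t24.08 tcp [ 0.4553 -0.0898  0.1522] closedeg -97.9 w0.330 j6 1.36 F [ 1.6  0.3 -0.2]
go [ -68.9 -384.    10.8] [ 0.003 -0.01  -0.138]
```

```bash
python3 - <<'E'
from h import *
np.set_printoptions(precision=4,suppress=True)
c=np.load("w1.npy",allow_pickle=True)[0]
w=ray("wrist",np.array([(5,215),(181,240),(60,152),(100,311),(20,275),(165,180)])/1.4,.05,c)[:,:2];
A=np.c_[2*w,np.ones(len(w))];x=np.linalg.lstsq(A,(w**2).sum(1),rcond=None)[0];print(x[:2],np.sqrt(x[2]+x[0]**2+x[1]**2))
im=cv2.imread("pics/scene0.png")
w=ray("scene",np.array([(612,293),(761,298),(680,237),(627,262),(745,268)])/2+[110,90],.05)[:,:2]
A=np.c_[2*w,np.ones(len(w))];x=np.linalg.lstsq(A,(w**2).sum(1),rcond=None)[0];print(x[:2],np.sqrt(x[2]+x[0]**2+x[1]**2))
E
```

```text
[0.4572 0.3766] 0.08594126690110875
[0.4599 0.39  ] 0.07900156853052658
```

Call:
{"api": "step_arm", "payload": {
  "xyz": [
    [0,-40,0],
    [-10,-80,0],
    [-20,-120,0],
    [-30,-160,0],
    [-40,-200,0],
    [-60,-240,0],
    [-70,-280,0],
    [-85,-330,0],
    [-100,-390,0],
    [-100,-390,0]
  ],
  "rotation": [
    [0,0,-0.02],
    [0,0,-0.04],
    [0,0,-0.06],
    [0,0,-0.08],
    [0,0,-0.1],
    [0,0,-0.12],
    [0,0,-0.138],
    [0,0,-0.138],
    [0,0,-0.138],
    [0,0,-0.138]
  ],
  "hand": [0,0,0,0,0,0,0,0,0,0]
}}

```text
time_s: 24.92
eef_pos: [0.4043, 0.3141, 0.1457]
tool_rot: [-3.142, -0.001, 0.002]
ft_force: [1.3, -0.1, -0.7]
width: 0.324
```

```bash
python3 - <<'E'
from h import *
go([.40,.36,.14],90)
E
```

```text
go [ -4.3 -45.9   5.7] [-0.     0.001  0.001]
```

Call:
{"api": "step_arm", "payload": {
  "xyz": [
    [0,-20,0],
    [0,-30,0],
    [0,-30,0],
    [0,-30,0],
    [0,-30,0]
  ],
  "rotation": [
    [0,0,0],
    [0,0,0],
    [0,0,0],
    [0,0,0],
    [0,0,0]
  ],
  "hand": [0,0,0,0,0]
}}

```text
time_s: 25.33
eef_pos: [0.4056, 0.34, 0.1461]
tool_rot: [3.14, -0.002, -0.002]
ft_force: [-0.1, -0.3, -0.1]
width: 0.329
```

```bash
python3 - <<'E'
from h import *
np.set_printoptions(precision=4,suppress=True)
st();c=bot.get_calibration("wrist");im=bot.read_camera("wrist")
hsv=cv2.cvtColor(im,cv2.COLOR_BGR2HSV);m=(hsv[...,1]<70).astype(np.uint8)*255;m[245:]=0
k=max(cv2.findContours(m,0,1)[0],key=cv2.contourArea);h=cv2.convexHull(k)[:,0].astype(float)
h=h[h[:,1]<240];print(h.min(0),h.max(0),len(h))
w=ray("wrist",h,.05,c)[:,:2];A=np.c_[2*w,np.ones(len(w))];x=np.linalg.lstsq(A,(w**2).sum(1),rcond=None)[0];r=np.sqrt(x[2]+x[0]**2+x[1]**2);print(x[:2],r,abs(np.linalg.norm(w-x[:2],axis=1)-r).max())
cv2.polylines(im,[h.astype(np.int32)],False,(0,0,255),1)
cv2.imwrite("pics/pan.png",im)
E
```

```text
t25.33 tcp [0.4056 0.34   0.1461] closedeg -90.1 w0.329 j6 2.14 F [-0.1 -0.3 -0.1]
[150.  58.] [317. 223.] 41
[0.457  0.3867] 0.07942990507767508 0.00035186097009549944
```

View pics/pan.png

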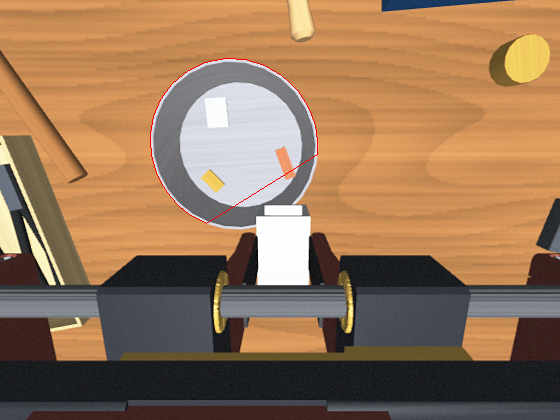

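The rim fit gives the pan centre at (0.457, 0.387), radius 79.4 mm against the known 80 mm. The stub is held squarely. I'll place it on the −y half and leave the +y half for the angle stub.

Call:
{"api": "step_arm", "payload": {
  "xyz": [
    [30,-8,0],
    [52,-15,0],
    [52,-15,20],
    [52,-15,55],
    [52,-15,90],
    [52,-15,115],
    [52,-15,130],
    [52,-15,137],
    [52,-15,137]
  ],
  "rotation": [
    [0,0,0],
    [0,0,0],
    [0,0,0],
    [0,0,0],
    [0,0,0],
    [0,0,0],
    [0,0,0],
    [0,0,0],
    [0,0,0]
  ],
  "hand": [0,0,0,0,0,0,0,0,0]
}}

```text
time_s: 26.13
eef_pos: [0.4571, 0.3547, 0.0082]
tool_rot: [3.14, -0.003, -0.005]
ft_force: [0.2, 0.8, 0.2]
width: 0.329
```

Call:
{"api": "step_arm", "payload": {
  "xyz": [
    [0,0,2],
    [0,0,4],
    [0,0,4],
    [0,0,4],
    [0,0,4],
    [0,0,4],
    [0,0,4]
  ],
  "rotation": [
    [0,0,0],
    [0,0,0],
    [0,0,0],
    [0,0,0],
    [0,0,0],
    [0,0,0],
    [0,0,0]
  ],
  "hand": [0,0,0,0.42,0.42,0.42,0.42]
}}

```text
time_s: 26.72
eef_pos: [0.4581, 0.3568, 0.006]
tool_rot: [-3.141, 0.0, -0.001]
ft_force: [0.1, 0.2, -0.0]
width: 0.42
```

Call:
{"api": "step_arm", "payload": {
  "xyz": [
    [0,0,-30],
    [0,0,-70],
    [0,0,-110],
    [0,0,-145],
    [-25,60,-145],
    [-40,120,-145],
    [-40,120,-145]
  ],
  "rotation": [
    [0,0,0],
    [0,0,0],
    [0,0,0],
    [0,0,0],
    [0,0,0],
    [0,0,0],
    [0,0,0]
  ],
  "hand": [0.42,0.42,0.42,0.42,0.42,0.42,0.42]
}}

```text
time_s: 27.3
eef_pos: [0.4183, 0.2377, 0.1516]
tool_rot: [-3.141, -0.003, -0.004]
ft_force: [-0.1, -0.5, 0.4]
width: 0.42
```

```bash
python3 - <<'E'
from h import *
np.set_printoptions(precision=4,suppress=True)
white(.033,lo=225,amin=300)
c=bot.get_calibration("wrist")
# angle stub from previous frame at t22.2
go([.44,-.2,.12],118)
import glob;print(glob.glob("pics/n*"))
E
```

```text
t27.30 tcp [0.4183 0.2377 0.1516] closedeg -89.9 w0.420 j6 1.94 F [-0.1 -0.5  0.4]
9477 [[97.0, 98.0], [212.0, 98.0], [212.0, 215.0], [97.0, 215.0]] [0.4583 0.3712] L 0.1136 0.1198 ang -89.8
go [ 26.8 430.4  32.5] [ 0.004  0.006 -0.488]
['pics/n22.25.png', 'pics/n21.53.png', 'pics/n27.35.png', 'pics/n19.73.png', 'pics/n17.35.png']
```

Call:
{"api": "step_arm", "payload": {
  "xyz": [
    [0,40,0],
    [5,80,0],
    [10,120,0],
    [15,160,0],
    [30,410,0],
    [30,410,0],
    [30,410,0],
    [30,410,0],
    [30,410,0],
    [30,410,0]
  ],
  "rotation": [
    [0,0,-0.05],
    [0,0,-0.1],
    [0,0,-0.2],
    [0,0,-0.3],
    [0,0,-0.488],
    [0,0,-0.488],
    [0,0,-0.488],
    [0,0,-0.488],
    [0,0,-0.488],
    [0,0,-0.488]
  ],
  "hand": [0.5,0.5,0.5,0.5,0.5,0.5,0.5,0.5,0.5,0.5]
}}

```text
time_s: 28.18
eef_pos: [0.4474, -0.1617, 0.1508]
tool_rot: [3.049, 0.758, 0.001]
ft_force: [1.0, 0.3, 0.5]
width: 0.503
```

```bash
python3 - <<'E'
from h import *
st();go([.485,-.205,.10],118)
E
```

```text
t28.18 tcp [ 0.4474 -0.1617  0.1508] closedeg -62.1 w0.503 j6 0.59 F [1.  0.3 0.5]
go [12.8 55.9 50.8] [ 0.    -0.    -0.001]
```

Call:
{"api": "step_arm", "payload": {
  "xyz": [
    [8,30,30],
    [13,55,50],
    [13,55,50],
    [13,55,50]
  ],
  "rotation": [
    [0,0,0],
    [0,0,0],
    [0,0,0],
    [0,0,0]
  ],
  "hand": [0.5,0.5,0.5,0.5]
}}

```text
time_s: 28.52
eef_pos: [0.4844, -0.2025, 0.0992]
tool_rot: [-3.047, -0.756, 0.003]
ft_force: [0.3, 0.0, -0.6]
width: 0.497
```

```bash
python3 - <<'E'
from h import *
im,c=white(.04,lo=225,amin=200);white
g=im.astype(int).mean(2)
for v in (165,180,195,210): print(v,[(u,int(g[v,u])) for u in range(225,330,3)])
E
```

```text
t28.52 tcp [ 0.4844 -0.2025  0.0992] closedeg -62.1 w0.497 j6 0.56 F [ 0.3  0.  -0.6]
232 [[407.0, 249.0], [418.0, 231.0], [432.0, 240.0], [421.0, 258.0]] [ 0.5148 -0.3247] L 0.0187 0.0157 ang 1.7
1846 [[259.0, 171.0], [302.0, 168.0], [306.0, 223.0], [263.0, 226.0]] [ 0.495  -0.1958] L 0.0363 0.0480 ang -57.9
2347 [[289.0, 49.0], [322.0, -18.0], [357.0, 0.0], [324.0, 66.0]] [ 0.6266 -0.1604] L 0.0503 0.0287 ang -0.6
165 [(225, 149), (228, 145), (231, 141), (234, 142), (237, 150), (240, 150), (243, 153), (246, 154), (249, 150), (252, 149), (255, 149), (258, 151), (261, 158), (264, 156), (267, 162), (270, 159), (273, 158), (276, 156), (279, 155), (282, 155), (285, 149), (288, 150), (291, 147), (294, 154), (297, 150), (300, 146), (303, 143), (306, 141), (309, 140), (312, 137), (315, 136), (318, 139), (321, 148), (324, 141), (327, 144)]
180 [(225, 143), (228, 145), (231, 144), (234, 148), (237, 156), (240, 154), (243, 155), (246, 152), (249, 150), (252, 155), (255, 153), (258, 141), (261, 255), (264, 255), (267, 255), (270, 255), (273, 255), (276, 255), (279, 255), (282, 255), (285, 255)
[... 319 characters left out ...]
(261, 240), (264, 255), (267, 255), (270, 255), (273, 255), (276, 255), (279, 255), (282, 255), (285, 255), (288, 254), (291, 255), (294, 214), (297, 255), (300, 254), (303, 252), (306, 153), (309, 148), (312, 152), (315, 148), (318, 147), (321, 142), (324, 148), (327, 145)]
210 [(225, 163), (228, 162), (231, 168), (234, 168), (237, 166), (240, 167), (243, 164), (246, 170), (249, 167), (252, 166), (255, 166), (258, 164), (261, 159), (264, 255), (267, 255), (270, 255), (273, 254), (276, 254), (279, 254), (282, 254), (285, 254), (288, 254), (291, 254), (294, 255), (297, 255), (300, 254), (303, 255), (306, 147), (309, 155), (312, 154), (315, 155), (318, 148), (321, 143), (324, 144), (327, 151)]
```

```bash
python3 - <<'E'
from h import *
p=ray("wrist",[(299,170),(301,221),(299.8,196)],.04);print(p)   # camera still at the same pose
go([*p[2,:2],-.008],121.0)
E
```

```text
[[ 0.52234221 -0.19634601  0.04      ]
 [ 0.4837484  -0.21957433  0.04      ]
 [ 0.50298595 -0.2077745   0.04      ]]
go [ 13.9  14.4 108. ] [-0.002  0.001 -0.054]
```

Call:
{"api": "step_arm", "payload": {
  "xyz": [
    [8,8,10],
    [14,14,35],
    [14,14,70],
    [14,14,92],
    [14,14,102],
    [14,14,106],
    [14,14,106],
    [14,14,106]
  ],
  "rotation": [
    [0,0,-0.054],
    [0,0,-0.054],
    [0,0,-0.054],
    [0,0,-0.054],
    [0,0,-0.054],
    [0,0,-0.054],
    [0,0,-0.054],
    [0,0,-0.054]
  ],
  "hand": [0.45,0.4,0.4,0.4,0.4,0.4,0.4,0.4]
}}

```text
time_s: 29.23
eef_pos: [0.5046, -0.208, -0.004]
tool_rot: [3.026, 0.841, 0.002]
ft_force: [0.3, 0.2, -0.6]
width: 0.403
```

Call:
{"api": "step_arm", "payload": {
  "xyz": [
    [0,0,0],
    [0,0,0],
    [0,0,0],
    [0,0,0],
    [0,0,0],
    [0,0,0],
    [0,0,0],
    [0,0,0]
  ],
  "rotation": [
    [0,0,0],
    [0,0,0],
    [0,0,0],
    [0,0,0],
    [0,0,0],
    [0,0,0],
    [0,0,0],
    [0,0,0]
  ],
  "hand": [0,0,0,0,0,0,0,0],
  "squeeze": 45
}}

```text
time_s: 29.9
eef_pos: [0.5041, -0.2082, -0.005]
tool_rot: [3.027, 0.84, 0.001]
ft_force: [-0.6, 0.1, 5.8]
width: 0.084
```

Call:
{"api": "step_arm", "payload": {
  "xyz": [
    [0,0,0],
    [0,0,-2],
    [0,0,-10],
    [0,0,-30],
    [0,0,-70],
    [0,0,-110],
    [0,0,-150],
    [0,0,-150]
  ],
  "rotation": [
    [0,0,0],
    [0,0,0],
    [0,0,0],
    [0,0,0],
    [0,0,0],
    [0,0,0],
    [0,0,0],
    [0,0,0]
  ],
  "hand": [0,0,0,0,0,0,0,0]
}}

```text
time_s: 30.57
eef_pos: [0.5085, -0.2105, 0.1525]
tool_rot: [3.018, 0.838, 0.015]
ft_force: [1.8, -0.2, -0.9]
width: 0.088
```

```bash
python3 - <<'E'
from h import *
st();go([.42,.20,.145],90);go([.457,.405,.145],90)
E
```

```text
t30.57 tcp [ 0.5085 -0.2105  0.1525] closedeg -59.0 w0.088 j6 0.51 F [ 1.8 -0.2 -0.9]
go [ 135.9 -397.4    4. ] [ 0.009 -0.009  0.542]
go [ 273.3 -554.     3.1] [ 0.009 -0.009  0.542]
```

Call:
{"api": "step_arm", "payload": {
  "xyz": [
    [15,-30,0],
    [35,-65,0],
    [55,-100,0],
    [70,-140,0],
    [272,-554,0],
    [272,-554,0],
    [272,-554,0],
    [272,-554,0],
    [272,-554,0],
    [272,-554,0]
  ],
  "rotation": [
    [0,0,0.05],
    [0,0,0.1],
    [0,0,0.2],
    [0,0,0.3],
    [0,0,0.54],
    [0,0,0.54],
    [0,0,0.54],
    [0,0,0.54],
    [0,0,0.54],
    [0,0,0.54]
  ],
  "hand": [0,0,0,0,0,0,0,0,0,0]
}}

```text
time_s: 31.4
eef_pos: [0.4699, 0.188, 0.1446]
tool_rot: [3.142, 0.003, -0.0]
ft_force: [1.3, -0.8, -0.6]
width: 0.085
```

```bash
python3 - <<'E'
from h import *
st();go([.41,.385,.145],90)
E
```

```text
t31.40 tcp [0.4699 0.188  0.1446] closedeg -89.9 w0.085 j6 1.81 F [ 1.3 -0.8 -0.6]
go [ -59.6 -197.1   -0.4] [0.    0.    0.002]
```

Call:
{"api": "step_arm", "payload": {
  "xyz": [
    [-10,-40,0],
    [-20,-80,0],
    [-35,-120,0],
    [-50,-160,0],
    [-60,-185,0],
    [-60,-185,0],
    [-60,-185,0],
    [-60,-185,0]
  ],
  "rotation": [
    [0,0,0],
    [0,0,0],
    [0,0,0],
    [0,0,0],
    [0,0,0],
    [0,0,0],
    [0,0,0],
    [0,0,0]
  ],
  "hand": [0,0,0,0,0,0,0,0]
}}

```text
time_s: 32.07
eef_pos: [0.4102, 0.3704, 0.1443]
tool_rot: [3.141, 0.004, -0.001]
ft_force: [-0.6, -0.8, -0.5]
width: 0.088
```

```bash
python3 - <<'E'
from h import *
st();c=bot.get_calibration("wrist");np.save("w12.npy",[c],allow_pickle=True);im=bot.read_camera("wrist");cv2.imwrite("pics/w12.png",im)
go([.457,.405,.01],90)
E
```

```text
t32.07 tcp [0.4102 0.3704 0.1443] closedeg -89.9 w0.088 j6 2.18 F [-0.6 -0.8 -0.5]
go [ 46.6 -35.  134.3] [0.001 0.    0.001]
```

View pics/w12.png

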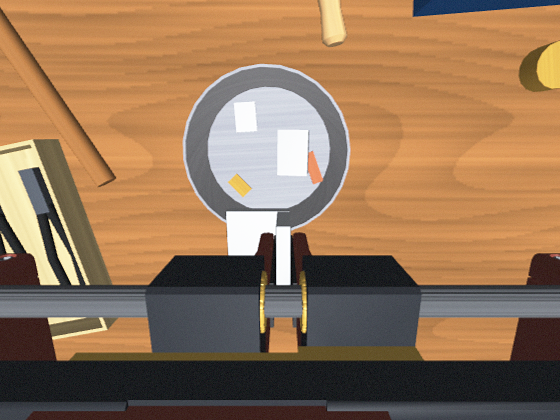

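```bash
python3 - <<'E'
from h import *
c=np.load("w12.npy",allow_pickle=True)[0]
print(ray("wrist",[(277,130),(309,130),(277,175)],.033,c).round(4))
go([.457,.412,.012],90)
E
```

```text
[[0.4796 0.3767 0.033 ]
 [0.4797 0.3451 0.033 ]
 [0.4351 0.3767 0.033 ]]
go [ 46.6 -42.  132.3] [0.001 0.    0.001]
```

Call:
{"api": "step_arm", "payload": {
  "xyz": [
    [25,-20,0],
    [46,-38,0],
    [46,-38,20],
    [46,-38,55],
    [46,-38,90],
    [46,-38,115],
    [46,-38,130],
    [46,-38,135],
    [46,-38,135]
  ],
  "rotation": [
    [0,0,0],
    [0,0,0],
    [0,0,0],
    [0,0,0],
    [0,0,0],
    [0,0,0],
    [0,0,0],
    [0,0,0],
    [0,0,0]
  ],
  "hand": [0,0,0,0,0,0,0,0,0]
}}

```text
time_s: 32.87
eef_pos: [0.4562, 0.4071, 0.0083]
tool_rot: [3.14, -0.0, -0.004]
ft_force: [0.1, -0.4, -0.8]
width: 0.091
```

Call:
{"api": "step_arm", "payload": {
  "xyz": [
    [0,0,2],
    [0,0,4],
    [0,0,5],
    [0,0,5],
    [0,0,5],
    [0,0,5],
    [0,0,5]
  ],
  "rotation": [
    [0,0,0],
    [0,0,0],
    [0,0,0],
    [0,0,0],
    [0,0,0],
    [0,0,0],
    [0,0,0]
  ],
  "hand": [0,0,0,0.22,0.22,0.22,0.22]
}}

```text
time_s: 33.45
eef_pos: [0.4566, 0.4095, 0.005]
tool_rot: [-3.141, -0.003, -0.001]
ft_force: [0.1, 0.1, 0.6]
width: 0.218
```

Call:
{"api": "step_arm", "payload": {
  "xyz": [
    [0,0,-20],
    [0,0,-60],
    [0,0,-100],
    [0,0,-140],
    [-20,60,-160],
    [-40,120,-160],
    [-40,160,-160],
    [-40,160,-160]
  ],
  "rotation": [
    [0,0,0],
    [0,0,0],
    [0,0,0],
    [0,0,0],
    [0,0,0],
    [0,0,0],
    [0,0,0],
    [0,0,0]
  ],
  "hand": [0.22,0.22,0.22,0.22,0.22,0.22,0.22,0.22]
}}

```text
time_s: 34.12
eef_pos: [0.4162, 0.2489, 0.1653]
tool_rot: [-3.141, -0.006, -0.002]
ft_force: [0.3, -0.4, 0.7]
width: 0.223
```

```bash
python3 - <<'E'
from h import *
st()
a=bot.read_camera("scene")[90:320,110:500];cv2.imwrite("pics/end.png",cv2.resize(a,None,fx=2,fy=2,interpolation=cv2.INTER_CUBIC))
E
```

```text
t34.12 tcp [0.4162 0.2489 0.1653] closedeg -89.8 w0.223 j6 1.96 F [ 0.3 -0.4  0.7]
```

View pics/end.png

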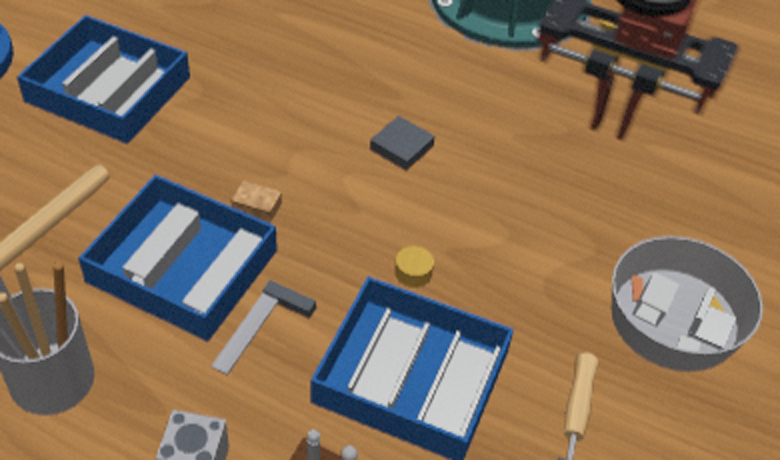

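The final scene view shows the angle, box and channel lying flat in their matching trays and both stubs in the pan at about (655,300) and (710,320). The robot is clear of everything, so I'm handing in.

```bash
python3 -c "
from plant import bot
print(bot.finish_job())"
```

```text
the job is handed in; nothing more can be done
None
```

The bench is clear and the job is handed in at about 34 s of robot time. The angle, channel and box lengths each went into the tray with matching stock, then the box stub and angle stub went into the scrap pan.

**Last checks:** the final scene picture showed the three lengths flat in the right trays and both stubs in the pan. The gripper was open and touching nothing, with wrist force under 1 N. The largest force reading I saw was about 8 N.

**What went wrong or disagreed:**
- **Missed grasps:** the first two grips on the angle closed on nothing. The fingertips turned out to sit about 15–25 mm above the reported tool point. I lowered the grasps to suit, and every one after that held.
- **Tray position:** the scene and wrist cameras disagreed by about 12 mm on where the angle tray was. I used the wrist view, and the angle landed clear of the walls and the stock.
- **Pictures:** I viewed 17, three over the budget of 14 and one more than the allowance.

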